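# Rebuild the disc filter and lock on its housing

### The job

Rebuild the water filter on its base: thread the wide support ring, then every grooved disc that lies there, then the narrow clamp ring down the hexagonal spine, each fully home and the same way up as it lies. Then take the top housing off the nested pair, twisting it to free it so that the spare one stays standing where it is, lower it over the rings onto the base's flange and twist it until its grip bar is in line with the pipe stubs, which locks it. Leave the jars, the dropper bottles and the foil pouches alone.

Things in the scene. Friction and masses are not known exactly. Their poses are not given: they have to be found in the camera images.
- filter_base: Black base of a disc water filter, fixed. Origin: centre of its underside on the counter; z up. Pipe stubs leave it along +y and -y to 78 mm from the axis, tops 26 mm high. Round flange 102 mm wide, top at 26 mm. On it a boss 72 mm wide, flat top at 39 mm, carries the white hexagonal spine, which has two opposite corners on the base's x axis.
- spine_seat (a point): Centre of the boss top at the foot of the spine, 39 mm above the counter; axes as filter_base. The support ring's underside belongs here.
- spine_tip (a point): Top of the spine on its axis, 97 mm above the counter. The spine is 58 mm long, 24 mm across flats, 27.7 mm across corners, its last 8 mm tapered to 15 mm across flats.
- flange (a point): Centre of the flange top, 26 mm above the counter: the housing's mouth comes to rest here. Two bayonet lugs stand out from the boss at +y and -y (in line with the stubs), 44 degrees wide, to 41 mm radius, 6 to 11 mm above this point. The housing goes down past them only with its grip bar more than 50 degrees from the stubs' line.
- support_ring: Off-white ring with a hexagonal through-bore 27 mm across flats. Origin: centre of its underside as it lies; z up; two opposite bore corners lie on its x axis, so it fits the spine at every 60 degrees of yaw from the base's (within about 12 degrees). The support ring: smooth rim, 60 mm across, 10 mm thick, widest; first on the spine. 35 g.
- clamp_ring: Off-white ring with a hexagonal through-bore 27 mm across flats. Origin: centre of its underside as it lies; z up; two opposite bore corners lie on its x axis, so it fits the spine at every 60 degrees of yaw from the base's (within about 12 degrees). The clamp ring: 44 mm across, 12 mm thick, rim upright to 8.5 mm, then bevelled; last on the spine. 25 g.
- disc_1: Off-white ring with a hexagonal through-bore 27 mm across flats. Origin: centre of its underside as it lies; z up; two opposite bore corners lie on its x axis, so it fits the spine at every 60 degrees of yaw from the base's (within about 12 degrees). A filter disc: grooved rim and faces, 54 mm across, 7 mm thick; 3 to 5 equal ones are there. 25 g.
- disc_2: Off-white ring with a hexagonal through-bore 27 mm across flats. Origin: centre of its underside as it lies; z up; two opposite bore corners lie on its x axis, so it fits the spine at every 60 degrees of yaw from the base's (within about 12 degrees). A filter disc: grooved rim and faces, 54 mm across, 7 mm thick; 3 to 5 equal ones are there. 25 g.
- disc_3: Off-white ring with a hexagonal through-bore 27 mm across flats. Origin: centre of its underside as it lies; z up; two opposite bore corners lie on its x axis, so it fits the spine at every 60 degrees of yaw from the base's (within about 12 degrees). A filter disc: grooved rim and faces, 54 mm across, 7 mm thick; 3 to 5 equal ones are there. 25 g.
- disc_4: Off-white ring with a hexagonal through-bore 27 mm across flats. Origin: centre of its underside as it lies; z up; two opposite bore corners lie on its x axis, so it fits the spine at every 60 degrees of yaw from the base's (within about 12 degrees). A filter disc: grooved rim and faces, 54 mm across, 7 mm thick; 3 to 5 equal ones are there. 25 g.
- disc_5: Off-white ring with a hexagonal through-bore 27 mm across flats. Origin: centre of its underside as it lies; z up; two opposite bore corners lie on its x axis, so it fits the spine at every 60 degrees of yaw from the base's (within about 12 degrees). A filter disc: grooved rim and faces, 54 mm across, 7 mm thick; 3 to 5 equal ones are there. 25 g.
- housing: Upper grey bell housing, mouth down, about 180 g. Origin: centre of its mouth; z up. Skirt 95 mm wide (101 mm at the mouth), 42 mm tall, inside 88 mm; above it a body 72 mm wide outside, 66 inside, crown at 78 mm (inner ceiling 74). Two lugs inside the mouth at +y and -y, 44 degrees wide, inner radius 38 mm, 0.5 to 4.5 mm above the mouth.
- housing_grip (a point): Middle of the grip bar on the upper housing's crown, 91 mm above its mouth; axes as housing. Bar: 54 mm long along y (the line of the lugs), 16 mm thick along x, 26 mm tall, top 104 mm above the mouth.
- spare_housing: Lower, spare housing of the same make, 200 g, loose on the counter; same axes. The upper one's mouth rests on its shoulder 42 mm up, its lugs caught under two outer lugs of the spare at +y and -y, so a straight pull lifts both. With the two grip bars more than 50 degrees apart (turn either way, a quarter turn is best) the upper one lifts free.
- jar: White round reagent jar with a ribbed cap, 50 mm wide, 98 mm tall; bystander. Origin: centre of its underside.
- dropper: Small dropper bottle, 28 mm wide, 85 mm tall; bystander. Origin: centre of its underside.
- pouch: Crumpled silvery-white foil pouch, 56 x 52 mm, 24 mm tall; bystander. Origin: centre of its underside.
Mind the look-alikes: they are no part of the job. What is shaped like the support_ring but brown or red is not meant.

How it is judged (in metres and radians):
On the way, in this order (a step that is already met when the one before it is completed fails the run):
1. the support ring is fully home at the foot of the spine (horizontal distance between support_ring and spine_seat below 0.004 m and angle between the z axis of support_ring and the z axis of filter_base, either way round below 0.08 rad and z of support_ring in the frame of spine_seat between -0.002 and 0.002 m), for 0.2 s.
2. every disc is on the spine, stacked without gaps on the support ring (all of step 1 and horizontal distance between each of disc_1, disc_2, disc_3, disc_4, disc_5 and spine_seat below 0.004 m and angle between the z axis of each of disc_1, disc_2, disc_3, disc_4, disc_5 and the z axis of filter_base, either way round below 0.08 rad and (z of disc_1 in the frame of support_ring between 0.008 and 0.012 m or z of disc_1 in the frame of disc_2 between 0.005 and 0.009 m or z of disc_1 in the frame of disc_3 between 0.005 and 0.009 m or z of disc_1 in the frame of disc_4 between 0.005 and 0.009 m or z of disc_1 in the frame of disc_5 between 0.005 and 0.009 m) and (z of disc_2 in the frame of support_ring between 0.008 and 0.012 m or z of disc_2 in the frame of disc_1 between 0.005 and 0.009 m or z of disc_2 in the frame of disc_3 between 0.005 and 0.009 m or z of disc_2 in the frame of disc_4 between 0.005 and 0.009 m or z of disc_2 in the frame of disc_5 between 0.005 and 0.009 m) and (z of disc_3 in the frame of support_ring between 0.008 and 0.012 m or z of disc_3 in the frame of disc_1 between 0.005 and 0.009 m or z of disc_3 in the frame of disc_2 between 0.005 and 0.009 m or z of disc_3 in the frame of disc_4 between 0.005 and 0.009 m or z of disc_3 in the frame of disc_5 between 0.005 and 0.009 m) and (z of disc_4 in the frame of support_ring between 0.008 and 0.012 m or z of disc_4 in the frame of disc_1 between 0.005 and 0.009 m or z of disc_4 in the frame of disc_2 between 0.005 and 0.009 m or z of disc_4 in the frame of disc_3 between 0.005 and 0.009 m or z of disc_4 in the frame of disc_5 between 0.005 and 0.009 m) and (z of disc_5 in the frame of support_ring between 0.008 and 0.012 m or z of disc_5 in the frame of disc_1 between 0.005 and 0.009 m or z of disc_5 in the frame of disc_2 between 0.005 and 0.009 m or z of disc_5 in the frame of disc_3 between 0.005 and 0.009 m or z of disc_5 in the frame of disc_4 between 0.005 and 0.009 m)), for 0.2 s.
3. the clamp ring is home on the top disc (all of step 2 and horizontal distance between clamp_ring and spine_seat below 0.004 m and angle between the z axis of clamp_ring and the z axis of filter_base, either way round below 0.08 rad and (z of clamp_ring in the frame of disc_1 between 0.005 and 0.009 m or z of clamp_ring in the frame of disc_2 between 0.005 and 0.009 m or z of clamp_ring in the frame of disc_3 between 0.005 and 0.009 m or z of clamp_ring in the frame of disc_4 between 0.005 and 0.009 m or z of clamp_ring in the frame of disc_5 between 0.005 and 0.009 m) and z of each of disc_1, disc_2, disc_3, disc_4, disc_5 in the frame of clamp_ring below 0 m), for 0.2 s.
4. the housing sits on the flange over the rings (horizontal distance between housing and filter_base below 0.005 m and angle between housing's own z axis and vertical below 0.06 rad and z of housing in the frame of filter_base between 0.023 and 0.0285 m), for 0.2 s.
At the end, for the whole second after the job is handed in: Support ring, all discs, clamp ring on the spine in that order, level, no gaps over 2 mm; the housing upright on the flange (3 mm; 5 mm off axis), grip bar within 20 degrees of the pipe stubs, at rest; the spare upright on the counter within 60 mm of its place (all of step 3 and all of step 4 and angle between the y axis of housing and the y axis of filter_base, either way round below 0.35 rad and angle between spare_housing's own z axis and vertical below 0.08 rad and height (world z) of spare_housing below 0.006 m and distance of spare_housing from where it was at the start of the episode below 0.06 m and linear speed of housing below 0.02 m/s); the robot touches nothing.
It fails at once if the spare housing is lifted off the counter (height (world z) of spare_housing above 0.015 m).
It fails at once if a bystander (jar, dropper bottle or foil pouch) is moved more than 30 mm (distance of any of jar, dropper, pouch from where it was at the start of the episode above 0.03 m).
Of disc_1, disc_2, disc_3, disc_4, disc_5 only 3 to 5 are there at a start; the rules pass over those that are not, and their reading is None.
At some moment in a run one of support_ring, disc_1, disc_2, disc_3, disc_4, disc_5, clamp_ring may be knocked a few centimetres aside while the robot is not near it.
It also fails if it takes over 210 s, if anything falls off the work surface, if the arm or the gripper's body presses on something with over 40 N, if the wrist force passes 120 N, or if a joint passes its speed limit or range.

### The arm

A 6-joint arm with a two-finger parallel gripper is mounted at the origin on a cart in front of the work surface, level with it; the furniture and walls round the work are solid. World frame = base frame: x ahead of the robot, y to its left, z up, the work surface at z = 0. Lengths are in m, angles in degrees, forces in N, time in s.
With the tool pointing down it reaches from about 0.375 to 0.9 m from the base axis. Payload 3.1 kg.
Tool frame: the origin (TCP) lies where the fingers leave the gripper's body, on its centre line; the fingertips stand 70 mm ahead of it and the grasp point (between the pads) lies 51 mm ahead of it; z points along the fingers, y is the line along which they close (so a half turn about z gives the same grasp; the last joint's range is limited). The gripper opens to 87 mm and grips with 3 to 60 N. Pads are 19 mm wide; open, the fingers measure 117 mm over their backs; the gripper's body (75 mm by 190 mm) begins 51 mm behind the grasp point.
Start: joints at [-73.367, 30.224, 82.088, -0, 67.689, -10.227], TCP at [0.282, -0.558, 0.292] pointing down, gripper open.
Joint ranges: [-176.69, 176.69], [-43.24, 126.21], [12.49, 139.97], [-82, 262], [0, 151.66], [-163.58, 163.58]. Speed limits (degrees/s): [159.86, 159.86, 180, 180, 180, 180].

### API

Orientations are given as a 3x3 rotation matrix whose columns are the frame's x, y, z axes.
In Python, from rig import readout, capture, calibration, bot, look_for gives the robot as it stands. The module is installed in compiled form; this text tells all that it offers.
- The arm moves only by the shell command python3 -m pendant 'ROWS'. ROWS is JSON, a list of rows, each a list of 7 numbers: the shift along the tool's x, y, z normalised to -1 to 1, where 1 is 200 mm, then the turn, a rotation vector about the tool's x, y, z normalised to -1 to 1, where 1 is 180 degrees, then the closure, from -1 (fully open) to 1 (shut). In form: [[dx, dy, dz, ax, ay, az, grip], ...]. A call has 1 to 8 rows; each row is the pose to reach, as a shift and turn from the pose commanded when the call began, along the tool's axes at that moment, turning the shorter way round; what a row does not reach only later rows make up. A row lasts 1/10 s, in which the tool goes at most 50 mm and 8.59 degrees, less where a joint would pass 70% of its speed; a pose out of reach is approached as far as the arm can. A call with a number of a shift or a turn outside -1 to 1 is refused whole. A call with a gripper value outside its range is refused whole. The fingers move at their own pace and stop on an object; the grip force is fixed at half the most. Time passes only in rows, so rows that repeat a pose let the fingers close. It gives the time, the measured TCP pose, the force, the opening and the grip force at its end, in the units of the state.
- readout.read_state(): the state, without advancing time (a new reading comes with each control period).
- capture(name): name is "scene" or "top" or "wrist"; returns (picture, depth): 420x560x3 uint8, red, green, blue; 420x560 float32, m along the optical axis (not along the pixel's ray), 0 where there is no reading.
- calibration(name): a dict with "mtx" (3x3 intrinsics, pixels), "T" (4x4, takes a point from camera to world coordinates); the wrist camera has in their place "mount" (4x4, takes a point from camera to tool coordinates, whose origin is the TCP and whose axes are the flange's). Camera axes: x right, y down, z forward; pixel columns grow to the right and rows downward; lengths in m; the calibration is good to about 2 mm. The wrist camera is an equidistant fisheye: a pixel r from the principal point sees the ray r / f radians off the axis. A picture is of the moment at which its call begins: read the wrist's pose just before it. calibration takes no time and is no camera call.
- bot.hand_in(): hands the job in; it is judged then, once.
Trained networks look in the newest picture that a camera, given by its name, has taken for a name from the list of things; names that differ only in an ending like _2 or _b are one class to them, and where a whole thing is asked for, a point or a joint stands for the part that bears it (a point fixed in the world has none). Each returns a list of dicts, best first, with "conf" (0 to 1); they miss things now and then, are a little off and sometimes report something else, mostly with a low value. They report only what shows in the picture. A call takes as long as a camera call. They do not tell look-alikes from the thing itself.
- look_for(thing, camera): "extent" ([left, top, right, bottom] in pixels, round what is visible of it).
The state is a dict: "time_s": time; "joint_positions": joint angles; "qvel": joint speeds; "tau": joint torques, N m; "position": TCP position; "tcp_rot": TCP orientation; "force": force on the tool from outside, world axes, zero at the start; "moment": the same for the moment, N m; "opening": opening from 0.0 (shut) to 1.0 (fully open); "grasp_force": force on a finger pad.
Only numpy, scipy, OpenCV 4.12 (cv2) and the standard library are available. Lean on these libraries where they do the work, as an engineer would, in place of code of your own. Each camera call takes 0.05 s, during which the arm holds its last target. There are 200 camera calls.

## Working session

There is one attempt and no reset: what is moved stays moved. The work goes in short steps, Python scripts to look and compute and a shell command to move; the robot and the scene stay as the last step left them, time stands still between calls to the robot, and variables do not carry over. Pictures are saved under pics/ and viewed, at most 14 in all, crops included, and the job is handed in when it is done.

```bash
mkdir -p pics; cat > h.py <<'E'
import numpy as np, cv2
from rig import readout, capture, calibration, bot, look_for
def pts(name, depth):
    c=calibration(name); K=c["mtx"]; h,w=depth.shape
    u,v=np.meshgrid(np.arange(w),np.arange(h))
    K=np.array(K); x=(u-K[0,2])/K[0,0]; y=(v-K[1,2])/K[1,1]
    if name=="wrist":
        s=readout.read_state(); T=np.eye(4);T[:3,:3]=s["tcp_rot"];T[:3,3]=s["position"]; T=T@np.array(c["mount"])
        r=np.hypot(x,y); k=np.where(r>1e-6,np.tan(np.minimum(r,1.5))/np.maximum(r,1e-6),1); x=x*k;y=y*k
    else: T=np.array(c["T"])
    P=np.stack([x*depth,y*depth,depth,np.ones_like(depth)],-1)
    return (P@T.T)[...,:3]
def save(n,im): cv2.imwrite("pics/"+n,cv2.cvtColor(im,cv2.COLOR_RGB2BGR))
E
python3 - <<'E'
from h import *
for n in("top","scene"):
    im,d=capture(n); save(n+"0.png",im); np.savez(n+"0.npz",im=im,d=d,P=pts(n,d))
    print(n,np.array(calibration(n)["T"]).round(3).tolist())
    P=pts(n,d)
    for t in["filter_base","support_ring","clamp_ring","disc_1","housing","spare_housing","jar","dropper","pouch"]:
        for r in look_for(t,n):
            if r["conf"]<.3: continue
            l,tp,rr,b=map(int,r["extent"]); cu,cv=(l+rr)//2,(tp+b)//2
            print(t,round(r["conf"],2),[l,tp,rr,b],P[min(cv,419),min(cu,559)].round(3))
print(readout.read_state())
E
```

```text
top [[-0.007, -0.998, 0.067, 0.447], [-1.0, 0.008, 0.008, 0.038], [-0.008, -0.067, -0.998, 1.358], [0.0, 0.0, 0.0, 1.0]]
filter_base 0.72 [233, 179, 296, 216] [0.565 0.076 0.096]
support_ring 0.76 [301, 159, 319, 181] [ 0.646 -0.044 -0.002]
support_ring 0.76 [331, 200, 359, 225] [ 0.533 -0.136 -0.001]
support_ring 0.66 [338, 156, 359, 181] [ 0.651 -0.146 -0.003]
support_ring 0.39 [236, 180, 297, 219] [0.561 0.071 0.096]
clamp_ring 0.68 [166, 189, 211, 225] [0.54  0.258 0.126]
clamp_ring 0.5 [239, 252, 256, 272] [ 0.403  0.124 -0.   ]
disc_1 0.73 [331, 244, 350, 267] [ 0.42  -0.12   0.002]
disc_1 0.73 [378, 232, 395, 252] [ 0.453 -0.243 -0.004]
disc_1 0.6 [288, 242, 308, 266] [ 0.423 -0.01  -0.   ]
housing 0.66 [164, 190, 210, 225] [0.541 0.262 0.119]
spare_housing 0.33 [237, 251, 255, 271] [0.406 0.127 0.001]
jar 0.87 [173, 132, 197, 160] [0.694 0.271 0.099]
dropper 0.45 [316, 123, 327, 134] [ 0.743 -0.069  0.068]
pouch 0.9 [196, 269, 218, 291] [0.358 0.227 0.022]
scene [[-0.54, -0.506, 0.672, -0.144], [-0.841, 0.336, -0.423, 0.492], [-0.011, -0.794, -0.608, 0.722], [0.0, 0.0, 0.0, 1
[... 790 characters left out ...]
724757e-03,
        6.76891235e+01, -1.02267162e+01]), 'qvel': array([-0.11129431,  0.06188839,  0.00353297, -0.04505489,  0.10073776,
        0.01235131]), 'tau': array([-3.98978564e-04, -4.40022254e+01, -1.76987994e+01,  6.34725974e-02,
        5.03186393e-02, -9.89454406e-06]), 'position': array([ 0.28241228, -0.55753548,  0.29227361]), 'tcp_rot': array([[ 8.92103802e-01,  4.51830506e-01, -6.70691489e-06],
       [ 4.51830505e-01, -8.92103801e-01, -4.45189594e-05],
       [-2.60982882e-05,  3.66851442e-05, -9.99999999e-01]]), 'force': array([ 0.74267211, -0.2447599 , -0.15354345]), 'moment': array([ 0.02598184, -0.0146158 , -0.00250773]), 'grasp_force': 0.0, 'opening': 0.9999999612984605}
```

```bash
python3 -c "
from rig import calibration;print(calibration('wrist'))"
```

```text
{'mtx': array([[325.1922621 ,   0.        , 276.61200432],
       [  0.        , 325.1922621 , 212.50981728],
       [  0.        ,   0.        ,   1.        ]]), 'mount': array([[ 1.04276980e-03, -9.64071242e-01, -2.65641775e-01,
         7.10987535e-02],
       [ 9.99999455e-01,  1.02057288e-03,  2.21592692e-04,
        -1.66856611e-04],
       [ 5.74756490e-05, -2.65641862e-01,  9.64071781e-01,
        -9.22314682e-02],
       [ 0.00000000e+00,  0.00000000e+00,  0.00000000e+00,
         1.00000000e+00]])}
```

View pics/top0.png

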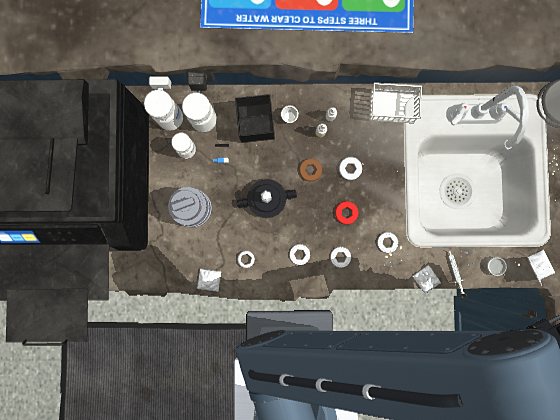

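View pics/scene0.png

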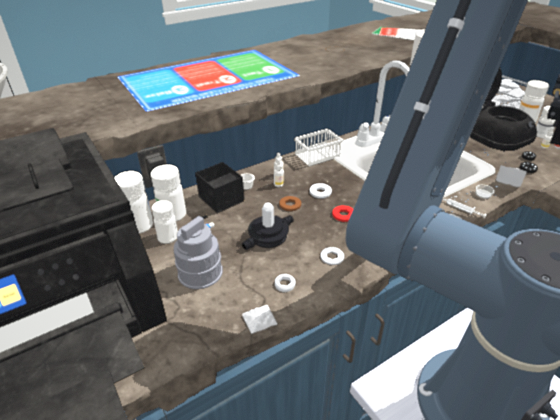

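The top view shows the white support ring at (350,169), with brown (311,169) and red (346,212) decoys. Grooved discs are at (300,254), (341,257) and (387,242), and the clamp ring is at (247,259). The base is at (266,197), the nested housings at (188,207). I'll go above the rings and look closer.

```bash
python3 -m pendant '[[0.94,-0.75,0,0,0,0.149,-1],[0.94,-0.75,0,0,0,0.149,-1],[0.94,-0.75,0,0,0,0.149,-1],[0.94,-0.75,0,0,0,0.149,-1],[0.94,-0.75,0,0,0,0.149,-1],[0.94,-0.75,0,0,0,0.149,-1],[0.94,-0.75,0,0,0,0.149,-1]]'
python3 -m pendant '[[0.4,-0.95,0,0,0,0,-1],[0.4,-0.95,0,0,0,0,-1],[0.4,-0.95,0,0,0,0,-1],[0.4,-0.95,0,0,0,0,-1],[0.4,-0.95,0,0,0,0,-1],[0.4,-0.95,0,0,0,0,-1],[0.4,-0.95,0,0,0,0,-1]]'
cat >> h.py <<'E'
def wcam():
    s=readout.read_state(); c=calibration("wrist"); T=np.eye(4);T[:3,:3]=s["tcp_rot"];T[:3,3]=s["position"]
    return T@np.array(c["mount"]), np.array(c["mtx"])
def ortho(im,T,K,cx,cy,half,z,mm=0.5):
    """rectified view of plane z; rows: +x up, cols: -y to the right"""
    n=int(2*half/(mm/1000)); g=(np.arange(n)-n/2+.5)*mm/1000
    Y,X=np.meshgrid(cy-g,cx-g)
    P=np.stack([X,Y,np.full_like(X,z),np.ones_like(X)],-1)@np.linalg.inv(T).T
    th=np.arctan2(np.hypot(P[...,0],P[...,1]),P[...,2]); ph=np.arctan2(P[...,1],P[...,0])
    u=K[0,2]+K[0,0]*th*np.cos(ph); v=K[1,2]+K[1,1]*th*np.sin(ph)
    return cv2.remap(im,u.astype(np.float32),v.astype(np.float32),cv2.INTER_LINEAR)
E
python3 - <<'E'
from h import *
T,K=wcam(); im,d=capture("wrist"); save("w1.png",im); print(T.round(3).tolist())
P=pts("wrist",d); np.savez("w1.npz",im=im,P=P,T=T,K=K)
for t in["support_ring","clamp_ring","disc_1","filter_base"]:
    for r in look_for(t,"wrist"):
        l,tp,rr,b=map(int,r["extent"]); print(t,round(r["conf"],2),[l,tp,rr,b],P[min((tp+b)//2,419),min((l+rr)//2,559)].round(3))
E
```

```text
time_s: 1.7
position: [0.3829, -0.3384, 0.2927]
tcp_rot: [[1.0, 0.003, 0.0], [0.003, -1.0, -0.001], [0.0, 0.001, -1.0]]
force: [-0.6, -1.0, -0.2]
opening: 0.998
grasp_force: 0.0
time_s: 2.4
position: [0.4624, -0.1507, 0.2923]
tcp_rot: [[1.0, -0.001, 0.0], [-0.001, -1.0, -0.001], [0.0, 0.001, -1.0]]
force: [-0.1, -0.2, -0.9]
opening: 1.0
grasp_force: 0.0
[[0.0, -0.964, -0.265, 0.534], [-1.0, 0.0, -0.001, -0.151], [0.001, 0.265, -0.964, 0.385], [0.0, 0.0, 0.0, 1.0]]
support_ring 0.94 [236, 102, 294, 155] [ 0.53  -0.138 -0.001]
support_ring 0.93 [248, 6, 303, 56] [ 0.648 -0.15   0.   ]
support_ring 0.66 [164, 17, 212, 62] [ 0.643 -0.046  0.   ]
clamp_ring 0.81 [67, 213, 93, 242] [0.406 0.128 0.   ]
clamp_ring 0.48 [252, 4, 303, 54] [ 0.65  -0.152  0.001]
clamp_ring 0.32 [231, 202, 274, 247] [ 0.412 -0.121 -0.001]
disc_1 0.98 [148, 203, 188, 236] [ 0.419 -0.012 -0.001]
disc_1 0.66 [333, 173, 373, 215] [ 0.451 -0.246 -0.001]
disc_1 0.62 [232, 205, 271, 249] [ 0.409 -0.12  -0.001]
disc_1 0.46 [1, 121, 5, 163] [0.54  0.218 0.047]
filter_base 0.81 [46, 65, 155, 149] [0.565 0.052 0.04 ]
```

View pics/w1.png

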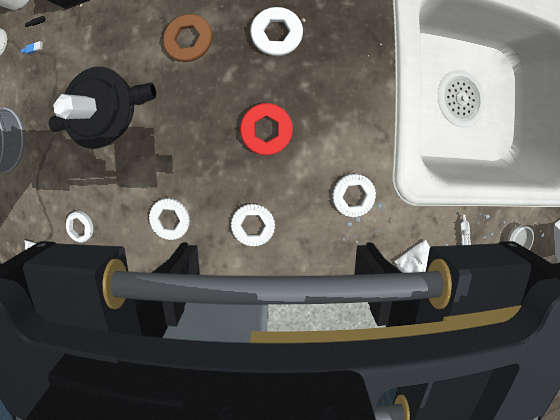

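Three grooved discs (168,219), (252,225), (354,195), the clamp at (79,227) and the white support ring at (276,31). I'll fit silhouettes for exact poses.

```bash
cat >> h.py <<'E'
from scipy.optimize import minimize
def poly(n,r,c,a=0):
    t=np.radians(a)+2*np.pi*np.arange(n)/n; return np.stack([c[0]+r*np.cos(t),c[1]+r*np.sin(t)],-1)
SH={"support":(.030,.010),"disc":(.027,.007),"clamp":(.022,.012)}
def fit(kind,im,T,K,x0,y0,z0=0.,half=.045,thr=165,mm=.4,name=None,occ=None):
    """x,y,yaw(mod 60) of a ring (underside z0) or of the 'spine' by silhouette matching of white pixels"""
    zt=.097 if kind=="spine" else z0+SH[kind][1]
    o=ortho(im,T,K,x0,y0,half,zt,mm); m=(o.min(-1)>thr).astype(np.uint8)
    n=m.shape[0]; cam=T[:3,3]
    def pix(xy,z):
        k=(cam[2]-zt)/(cam[2]-z); q=cam[:2]+(xy-cam[:2])*k
        return np.stack([((y0-q[:,1])/mm*1000+n/2-.5),((x0-q[:,0])/mm*1000+n/2-.5)],-1)
    F=lambda img,p,v: cv2.fillPoly(img,[np.round(p*16).astype(np.int32)],v,shift=4)
    def draw(p):
        img=np.zeros((n,n),np.uint8); c=p[:2]
        if kind=="spine":
            h=lambda r,z:pix(poly(6,r/np.sqrt(3),c,p[2]),z)
            A=[h(.024,z0+.039),h(.024,.089),h(.015,.097)]
            F(img,cv2.convexHull(np.vstack(A).astype(np.float32))[:,0],1)
        else:
            r,t=SH[kind]; zz=[(r,z0),(r,z0+t)] if kind!="clamp" else [(r,z0),(r,z0+.0085),(r-.0035,z0+t)]
            F(img,cv2.convexHull(np.vstack([pix(poly(72,a,c),z) for a,z in zz]).astype(np.float32))[:,0],1)
            H=np.ones((n,n),np.uint8)
            for z in(z0,z0+t):
                B=np.zeros((n,n),np.uint8); F(B,pix(poly(6,.027/np.sqrt(3),c,p[2]),z),1); H&=B
            img[H>0]=0
        return img
    best=None; e=lambda p:float(cv2.GaussianBlur((draw(p)^m)*255,(5,5),0).sum())/255
    for a in(0,15,30,45):
        r=minimize(e,[x0,y0,a],method="Nelder-Mead",options=dict(initial_simplex=[[x0,y0,a],[x0+.006,y0,a],[x0,y0+.006,a],[x0,y0,a+12]],xatol=1e-4,fatol=.5,maxiter=250))
        if best is None or r.fun<best.fun: best=r
    if name:
        v=o.copy(); cs,_=cv2.findContours(draw(best.x),cv2.RETR_LIST,cv2.CHAIN_APPROX_NONE); cv2.drawContours(v,cs,-1,(255,0,0),1); save(name,v)
    return best.x[0].round(4),best.x[1].round(4),round((best.x[2]+30)%60-30,1),round(best.fun/m.sum(),3)
E
python3 - <<'E'
from h import *
z=np.load("w1.npz"); a=(z["im"],z["T"],z["K"])
print("support",fit("support",*a,.648,-.150,name="f_s.png"))
for i,(x,y) in enumerate([(.419,-.012),(.415,-.12),(.451,-.246)]): print("disc",fit("disc",*a,x,y,name=f"f_d{i}.png"))
print("clamp",fit("clamp",*a,.406,.128,name="f_c.png"))
print("spine",fit("spine",*a,.563,.074,half=.06,name="f_sp.png"))
ims=[cv2.resize(cv2.imread(f"pics/f_{k}.png"),(260,260)) for k in["s","d0","d1","d2","c","sp"]]
cv2.imwrite("pics/f1.png",np.vstack([np.hstack(ims[:3]),np.hstack(ims[3:])]))
E
```

```text
support (np.float64(0.6478), np.float64(-0.1515), np.float64(22.2), np.float64(0.107))
disc (np.float64(0.42), np.float64(-0.0146), np.float64(24.3), np.float64(0.1))
disc (np.float64(0.4125), np.float64(-0.1222), np.float64(25.0), np.float64(0.111))
disc (np.float64(0.4501), np.float64(-0.2471), np.float64(-24.2), np.float64(0.115))
clamp (np.float64(0.4084), np.float64(0.1268), np.float64(-11.7), np.float64(0.109))
spine (np.float64(0.5677), np.float64(0.0714), np.float64(21.6), np.float64(0.229))
```

View pics/f1.png

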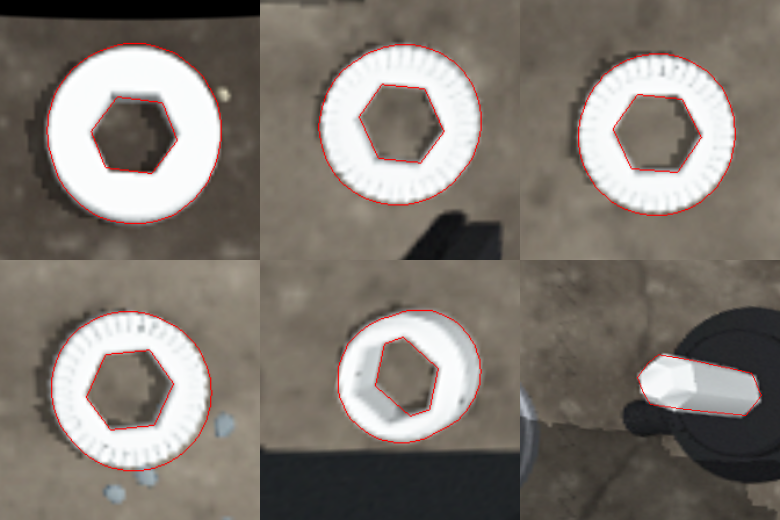

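The ring fits are good. The spine needs a view from above.

```bash
python3 -m pendant '[[0.15,-1,0.1,0,0,0,-1],[0.15,-1,0.1,0,0,0,-1],[0.15,-1,0.1,0,0,0,-1],[0.15,-1,0.1,0,0,0,-1],[0.15,-1,0.1,0,0,0,-1],[0.15,-1,0.1,0,0,0,-1],[0.15,-1,0.1,0,0,0,-1]]'
python3 - <<'E'
from h import *
T,K=wcam(); im,d=capture("wrist"); P=pts("wrist",d); np.savez("w2.npz",im=im,P=P,T=T,K=K); print(T[:3,3])
for thr in(110,140): print("spine",fit("spine",im,T,K,.565,.073,half=.05,thr=thr,name=f"f_sp{thr}.png"))
o=ortho(im,T,K,.565,.073,.1,.026,.5); save("base.png",o)
# housing
o2=ortho(im,T,K,.55,.25,.1,.146,.5); save("hou.png",o2)
a=cv2.imread("pics/f_sp110.png"); a=cv2.resize(a,(300,300))
cv2.imwrite("pics/b1.png",np.hstack([cv2.resize(cv2.imread("pics/base.png"),(300,300)),a]))
save("w2.png",im)
# circle fit of flange edge by depth
z=P[...,2]; m=(abs(z-.026)<.003)&(np.hypot(P[...,0]-.565,P[...,1]-.073)<.06); q=P[m][:,:2]; print("flange/stubs pts",m.sum(),q.mean(0))
E
```

```text
time_s: 3.35
position: [0.4922, 0.0502, 0.2723]
tcp_rot: [[1.0, -0.0, 0.0], [-0.0, -1.0, -0.001], [0.0, 0.001, -1.0]]
force: [-0.0, -0.9, 0.3]
opening: 0.997
grasp_force: 0.0
[0.56340121 0.04967375 0.36457885]
spine (np.float64(0.5676), np.float64(0.0711), np.float64(8.5), np.float64(0.364))
spine (np.float64(0.5676), np.float64(0.0709), np.float64(10.2), np.float64(0.05))
flange/stubs pts 3250 [0.56766872 0.0706132 ]
```

View pics/b1.png

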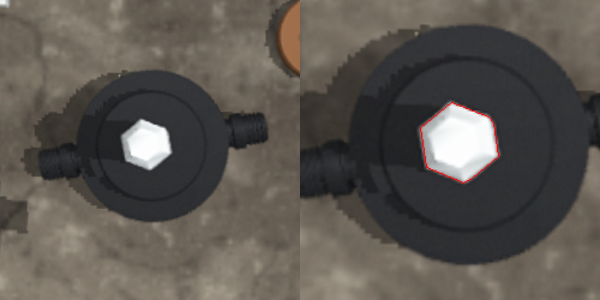

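View pics/w2.png

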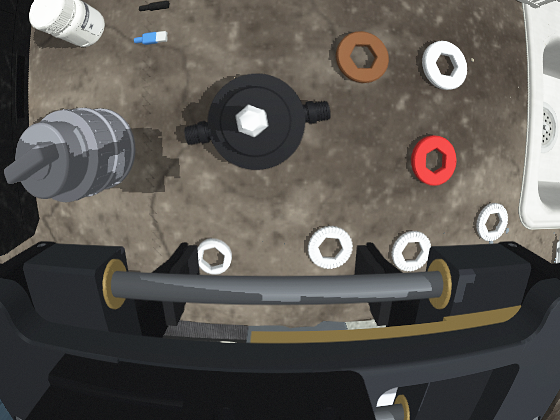

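Base at (0.5676, 0.0709), yaw 10.2°. Going to the support ring.

```bash
python3 -m pendant '[[0.78,1,0,0,0,0,-1],[0.78,1,0,0,0,0,-1],[0.78,1,0,0,0,0,-1],[0.78,1,0,0,0,0,-1],[0.78,1,0,0,0,0,-1],[0.78,1,0.5,0,0,0,-1],[0.78,1,0.7,0,0,0,-1],[0.78,1,0.7,0,0,0,-1]]'
cat > look.py <<'E'
import sys; from h import *
k,x,y=sys.argv[1],float(sys.argv[2]),float(sys.argv[3]); z0=float(sys.argv[4]) if len(sys.argv)>4 else 0.
s=readout.read_state(); p=np.array(s["position"]); R=np.array(s["tcp_rot"])
T,K=wcam(); im,d=capture("wrist"); f=fit(k,im,T,K,x,y,z0,half=.05,thr=140,name="last.png"); save("lastw.png",im)
dl=R.T@np.array([f[0]-p[0],f[1]-p[1],0])
print("fit",*f,"tcp",p.round(4),"yaw",np.degrees(np.arctan2(R[1,0],R[0,0])).round(2),"shift",(dl[:2]/.2).round(4),"t",s["time_s"])
E
python3 look.py support .648 -.151
```

```text
time_s: 4.2
position: [0.6468, -0.1518, 0.1298]
tcp_rot: [[1.0, -0.004, -0.002], [-0.004, -1.0, 0.001], [-0.002, -0.001, -1.0]]
force: [0.1, 0.5, -0.6]
opening: 0.999
grasp_force: 0.0
fit 0.6477 -0.1514 28.9 0.084 tcp [ 0.6468 -0.1518  0.1298] yaw -0.22 shift [ 0.0044 -0.0018] t 4.2
```

View pics/last.png

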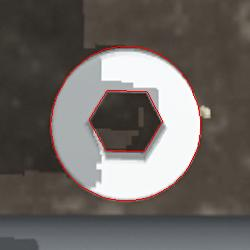

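Silhouette matches, with corners along y: yaw about 28.5°. Grasping.

```bash
python3 -m pendant '[[0.005,-0.002,0.284,0,0,0,-1],[0.005,-0.002,0.284,0,0,0,-1],[0.005,-0.002,0.284,0,0,0,-1],[0.005,-0.002,0.284,0,0,0,1],[0.005,-0.002,0.284,0,0,0,1],[0.005,-0.002,0.284,0,0,0,1],[0.005,-0.002,0.284,0,0,0,1],[0.005,-0.002,0.284,0,0,0,1]]'
python3 -m pendant '[[0,0,-0.3,0,0,0,1],[0,0,-0.5,0,0,0,1],[0,0,-0.6,0,0,0,1],[0,0,-0.6,0,0,0,1]]'
python3 look.py support .6477 -.1514 .119
```

```text
time_s: 5.05
position: [0.6498, -0.1483, 0.0769]
tcp_rot: [[1.0, 0.001, 0.002], [0.001, -1.0, -0.001], [0.002, 0.001, -1.0]]
force: [-0.0, -0.9, 5.0]
opening: 0.658
grasp_force: 30.0
time_s: 5.45
position: [0.6514, -0.1488, 0.2]
tcp_rot: [[1.0, 0.001, 0.008], [0.001, -1.0, -0.003], [0.008, 0.003, -1.0]]
force: [-0.4, 0.7, 0.2]
opening: 0.661
grasp_force: 30.0
fit 0.6477 -0.1497 -26.9 0.742 tcp [ 0.6514 -0.1488  0.2   ] yaw 0.06 shift [-0.0187  0.0043] t 5.45
```

View pics/last.png

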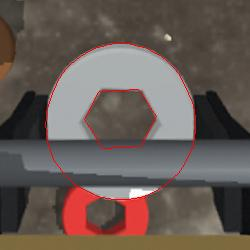

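```bash
python3 - <<'E'
s=open("h.py").read()
s=s.replace("name=None,occ=None):","name=None,occ=None,rmax=None):")
s=s.replace("n=m.shape[0]; cam=T[:3,3]","""n=m.shape[0]; cam=T[:3,3]; V=np.ones((n,n),np.uint8)
    if rmax: V[:]=0; cv2.circle(V,(n//2,n//2),int(rmax/mm*1000),1,-1)
    if occ: V[occ:]=0""").replace("((draw(p)^m)*255","((draw(p)^m)*V*255")
open("h.py","w").write(s)
E
cat > hand.py <<'E'
"""ring in hand: pose from the part of it that the camera sees; args kind, z of TCP over the underside, thr"""
import sys; from h import *
k,dz=sys.argv[1],float(sys.argv[2]); thr=int(sys.argv[3])
s=readout.read_state(); p=np.array(s["position"]); R=np.array(s["tcp_rot"]); 
T,K=wcam(); im,d=capture("wrist"); save("lastw.png",im); q=(p+R[:,2]*dz)
P=pts("wrist",d); m=np.hypot(P[...,0]-q[0],P[...,1]-q[1])<.028
zz=P[...,2][m&(abs(P[...,2]-q[2]-.01)<.02)]; top=np.median(zz) if len(zz) else 0
f=fit(k,im,T,K,q[0],q[1],q[2],half=.05,thr=thr,name="last.png",occ=136,rmax=.027)
dl=R.T@np.array([f[0]-p[0],f[1]-p[1],0]); yaw=np.degrees(np.arctan2(R[1,0],R[0,0]))
print("ring",*f,"in tool mm",(dl[:2]*1000).round(1),"tcp",p.round(4),"yaw",yaw.round(2),"top z",round(float(top),4),"t",s["time_s"])
bx,by,byaw=.5676,.0709,10.2
a=(byaw-f[2]+30)%60-30; c,sn=np.cos(np.radians(a)),np.sin(np.radians(a)); off=f[0]-p[0],f[1]-p[1]
tgt=np.array([bx-(c*off[0]-sn*off[1]),by-(sn*off[0]+c*off[1]),p[2]]); print("TCP target",tgt[:2].round(4),"turn",a,"az",-a/180,"shift",((R.T@(tgt-p))/.2).round(4))
E
python3 hand.py support .075 90; python3 -c "
from h import *; im=cv2.imread('pics/last.png').min(-1);print(im[100,60:190:6])"
```

```text
ring 0.6481 -0.1492 27.5 0.014 in tool mm [-1.8  0.9] tcp [ 0.6499 -0.1483  0.1974] yaw 0.05 top z 0.128 t 5.5
TCP target [0.5696 0.0712] turn -17.3 az 0.09611111111111112 shift [-0.4006 -1.098  -0.003 ]
[171 169 169 170 171 169 170 159  69  87  99  88  71  77  76   0 170 169
 169 169 171 170]
```

View pics/last.png

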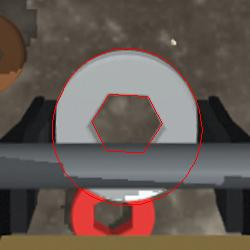

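```bash
sed -i 's/rmax=.027/rmax=.033/' hand.py; python3 -m pendant '[[-0.4,-1,-0.1,0,0,0.096,1],[-0.4,-1,-0.1,0,0,0.096,1],[-0.4,-1,-0.1,0,0,0.096,1],[-0.4,-1,-0.1,0,0,0.096,1],[-0.4,-1,-0.1,0,0,0.096,1],[-0.4,-1,-0.1,0,0,0.096,1],[-0.4,-1,-0.1,0,0,0.096,1],[-0.4,-1,-0.1,0,0,0.096,1]]' >/dev/null
python3 -m pendant '[[0,0,0,0,0,0,1],[0,0,0,0,0,0,1]]'; python3 hand.py support .0765 125;python3 hand.py support .0765 115
```

```text
time_s: 6.55
position: [0.5696, 0.0505, 0.2152]
tcp_rot: [[0.955, -0.298, -0.0], [-0.298, -0.955, -0.0], [0.0, 0.0, -1.0]]
force: [0.2, -0.1, -0.2]
opening: 0.655
grasp_force: 30.0
ring 0.5668 0.0502 11.8 0.037 in tool mm [-2.6  1.1] tcp [0.5696 0.0505 0.2152] yaw -17.35 top z 0.1479 t 6.55
TCP target [0.5704 0.0711] turn -1.6000000000000014 az 0.008888888888888898 shift [-0.0269 -0.0996 -0.    ]
ring 0.5667 0.0505 11.8 0.036 in tool mm [-2.6  1. ] tcp [0.5695 0.0507 0.2153] yaw -17.33 top z 0.148 t 6.6
TCP target [0.5704 0.071 ] turn -1.6000000000000014 az 0.008888888888888898 shift [-0.026  -0.0983 -0.    ]
```

View pics/last.png

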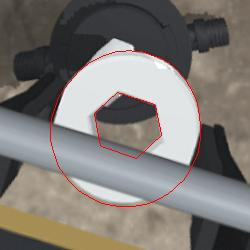

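```bash
python3 -m pendant '[[-0.029,-0.099,0,0,0,0.008,1],[-0.029,-0.099,0,0,0,0.008,1],[-0.029,-0.099,0.1,0,0,0.008,1],[-0.029,-0.099,0.15,0,0,0.008,1],[-0.029,-0.099,0.15,0,0,0.008,1],[-0.029,-0.099,0.15,0,0,0.008,1]]'
python3 hand.py support .0765 115; python3 -c "
from h import *
T,K=wcam(); p=readout.read_state()['position']; im=cv2.cvtColor(cv2.imread('pics/lastw.png'),cv2.COLOR_BGR2RGB); save('o.png',ortho(im,T,K,.5676,.0709,.05,p[2]-.0665,.2))"
```

```text
time_s: 7.25
position: [0.5694, 0.072, 0.1854]
tcp_rot: [[0.947, -0.32, -0.001], [-0.32, -0.947, -0.0], [-0.0, 0.0, -1.0]]
force: [0.2, 0.2, 0.5]
opening: 0.658
grasp_force: 30.0
ring 0.5661 0.072 4.6 0.056 in tool mm [-3.1  1.1] tcp [0.5694 0.072  0.1854] yaw -18.69 top z 0.1184 t 7.25
TCP target [0.5709 0.0712] turn 5.600000000000001 az -0.03111111111111112 shift [ 0.0083  0.0013 -0.    ]
```

View pics/o.png

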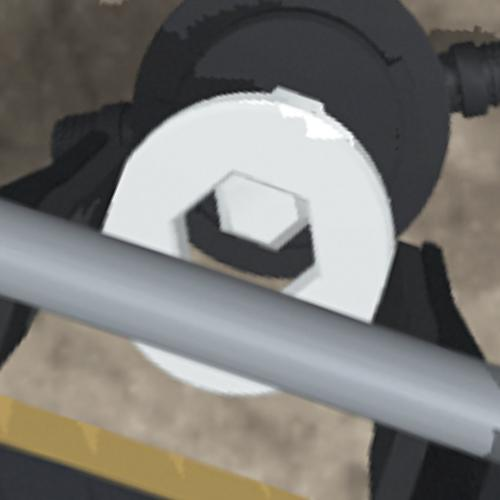

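The ring is about 1.5 mm too far in +x against the spine tip seen in its bore; yaw is fine. Correcting and lowering.

```bash
python3 -m pendant '[[-0.007,0.002,0,0,0,0,1],[-0.007,0.002,0.06,0,0,0,1],[-0.007,0.002,0.12,0,0,0,1],[-0.007,0.002,0.18,0,0,0,1],[-0.007,0.002,0.18,0,0,0,1]]'
python3 -m pendant '[[0,0,0.05,0,0,0,1],[0,0,0.1,0,0,0,1],[0,0,0.1,0,0,0,1]]'
```

```text
time_s: 7.8
position: [0.569, 0.0721, 0.1478]
tcp_rot: [[0.947, -0.32, 0.001], [-0.32, -0.947, -0.0], [0.002, -0.0, -1.0]]
force: [3.3, -1.2, -2.8]
opening: 0.663
grasp_force: 30.0
time_s: 8.1
position: [0.5689, 0.0722, 0.1283]
tcp_rot: [[0.947, -0.32, 0.002], [-0.32, -0.947, -0.0], [0.002, -0.0, -1.0]]
force: [5.2, -1.7, -1.8]
opening: 0.659
grasp_force: 30.0
```

The +x reaction says the original fit was right; moving back along +x.

```bash
python3 -m pendant '[[0.012,0,0,0,0,0,1],[0.012,0,0,0,0,0,1],[0.012,0,0.02,0,0,0,1],[0.012,0,0.03,0,0,0,1],[0.012,0,0.03,0,0,0,1]]'
```

```text
time_s: 8.6
position: [0.5693, 0.0718, 0.1229]
tcp_rot: [[0.947, -0.32, -0.002], [-0.32, -0.947, 0.0], [-0.002, 0.0, -1.0]]
force: [-0.9, -0.4, -0.7]
opening: 0.661
grasp_force: 30.0
```

```bash
python3 -m pendant '[[0,0,0.02,0,0,0,1],[0,0,0.03,0,0,0,1],[0,0,0.035,0,0,0,1],[0,0,0.035,0,0,0,1]]'
```

```text
time_s: 9.0
position: [0.57, 0.0717, 0.1162]
tcp_rot: [[0.947, -0.32, -0.001], [-0.32, -0.947, 0.0], [-0.001, 0.0, -1.0]]
force: [1.0, 0.3, -0.1]
opening: 0.661
grasp_force: 30.0
```

```bash
python3 -m pendant '[[0,0,0.008,0,0,0,1],[0,0,0.015,0,0,0,1],[0,0,0.015,0,0,0,1]]'
```

```text
time_s: 9.3
position: [0.5702, 0.0717, 0.1157]
tcp_rot: [[0.947, -0.32, 0.0], [-0.32, -0.947, -0.0], [0.001, 0.0, -1.0]]
force: [-3.6, 0.2, 15.4]
opening: 0.66
grasp_force: 30.0
```

Seated (15 N reaction at the expected height). Releasing and going to the nearest disc.

```bash
python3 -m pendant '[[0,0,-0.01,0,0,0,-1],[0,0,-0.01,0,0,0,-1],[0,0,-0.01,0,0,0,-1],[0,0,-0.01,0,0,0,-1],[0,0,-0.25,0,0,0,-1],[0,0,-0.5,0,0,0,-1],[0,0,-0.6,0,0,0,-1],[0,0,-0.6,0,0,0,-1]]'
python3 - <<'E'
from h import *
T,K=wcam(); im,d=capture("wrist"); P=pts("wrist",d); save("w3.png",im)
o=ortho(im,T,K,.5676,.0709,.05,.049,.25); save("o2.png",o)
m=(np.hypot(P[...,0]-.5676,P[...,1]-.0709)<.04)&(P[...,2]>.043)&(P[...,2]<.055); print(np.percentile(P[...,2][m],[5,50,95]),np.median(P[m],0))
print(np.array(readout.read_state()["position"]).round(4))
E
```

```text
time_s: 10.1
position: [0.5723, 0.0716, 0.2369]
tcp_rot: [[0.947, -0.32, 0.008], [-0.32, -0.947, -0.001], [0.008, -0.002, -1.0]]
force: [0.2, -0.9, -0.3]
opening: 0.998
grasp_force: 0.0
[0.04508726 0.04654608 0.04785689] [0.57385874 0.06737305 0.04654608]
[0.5709 0.0717 0.2347]
```

View pics/o2.png

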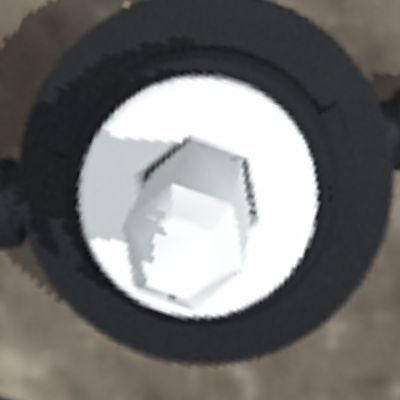

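```bash
python3 -m pendant '[[-0.576,0.65,0,0,0,-0.104,-1],[-0.576,0.65,0,0,0,-0.104,-1],[-0.576,0.65,0,0,0,-0.104,-1],[-0.576,0.65,0.2,0,0,-0.104,-1],[-0.576,0.65,0.45,0,0,-0.104,-1],[-0.576,0.65,0.45,0,0,-0.104,-1],[-0.576,0.65,0.45,0,0,-0.104,-1]]'
python3 -m pendant '[[0,0,0,0,0,0,-1]]' >/dev/null; python3 look.py disc .42 -.0146
```

```text
time_s: 10.85
position: [0.4185, -0.0143, 0.1421]
tcp_rot: [[1.0, 0.001, -0.006], [0.001, -1.0, 0.002], [-0.006, -0.002, -1.0]]
force: [0.2, -0.6, 0.2]
opening: 1.0
grasp_force: 0.0
fit 0.4204 -0.0148 24.0 0.093 tcp [ 0.4207 -0.0146  0.145 ] yaw 0.08 shift [-0.0015  0.0009] t 10.95
```

View pics/last.png

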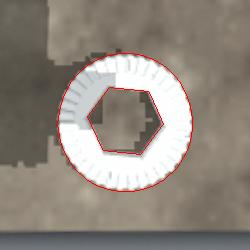

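```bash
python3 -m pendant '[[-0.001,0,0.2,0,0,0,-1],[-0.001,0,0.365,0,0,0,-1],[-0.001,0,0.365,0,0,0,-1],[-0.001,0,0.365,0,0,0,1],[-0.001,0,0.365,0,0,0,1],[-0.001,0,0.365,0,0,0,1],[-0.001,0,0.365,0,0,0,1],[-0.001,0,0.365,0,0,0,1]]'
python3 -m pendant '[[0,0,-0.2,0,0,0,1],[0,0,-0.45,0,0,0,1],[0,0,-0.65,0,0,0,1],[0.736,-0.4285,-0.65,0,0,0.0767,1],[0.736,-0.4285,-0.65,0,0,0.0767,1],[0.736,-0.4285,-0.65,0,0,0.0767,1],[0.736,-0.4285,-0.65,0,0,0.0767,1],[0.736,-0.4285,-0.65,0,0,0.0767,1]]'
python3 -m pendant '[[0,0,0,0,0,0,1]]'; python3 hand.py disc .073 115
```

```text
time_s: 11.8
position: [0.4195, -0.0146, 0.071]
tcp_rot: [[1.0, 0.001, 0.001], [0.001, -1.0, -0.0], [0.001, 0.0, -1.0]]
force: [-0.5, -0.4, -0.7]
opening: 0.63
grasp_force: 0.1
time_s: 12.6
position: [0.5693, 0.0728, 0.2006]
tcp_rot: [[0.972, -0.235, 0.004], [-0.236, -0.972, 0.0], [0.004, -0.001, -1.0]]
force: [-1.1, 0.4, -0.2]
opening: 0.596
grasp_force: 30.0
time_s: 12.7
position: [0.5652, 0.0715, 0.1998]
tcp_rot: [[0.971, -0.237, -0.003], [-0.237, -0.972, -0.0], [-0.003, 0.001, -1.0]]
force: [0.2, -0.6, -0.4]
opening: 0.596
grasp_force: 30.0
ring 0.5681 0.0693 22.7 0.06 in tool mm [3.4 1.4] tcp [0.5652 0.0715 0.1998] yaw -13.71 top z 0.134 t 12.7
TCP target [0.5652 0.0736] turn -12.5 az 0.06944444444444445 shift [-0.0024 -0.0106 -0.    ]
```

```bash
python3 -m pendant '[[0,0,0,0,0,0,1],[0,0,0,0,0,0,1]]'; python3 hand.py disc .073 115;  python3 -c "
from h import *
T,K=wcam(); p=readout.read_state()['position']; im=cv2.cvtColor(cv2.imread('pics/lastw.png'),cv2.COLOR_BGR2RGB); save('o.png',ortho(im,T,K,.5676,.0709,.05,p[2]-.066,.25))"
```

```text
time_s: 12.95
position: [0.5652, 0.0706, 0.2004]
tcp_rot: [[0.971, -0.239, -0.001], [-0.239, -0.971, 0.0], [-0.001, 0.0, -1.0]]
force: [-0.3, -0.0, 0.1]
opening: 0.594
grasp_force: 30.0
ring 0.5681 0.0688 24.5 0.062 in tool mm [3.2 1. ] tcp [0.5652 0.0706 0.2004] yaw -13.83 top z 0.1348 t 12.95
TCP target [0.5653 0.0733] turn -14.3 az 0.07944444444444444 shift [-0.0032 -0.0134  0.    ]
```

View pics/o.png

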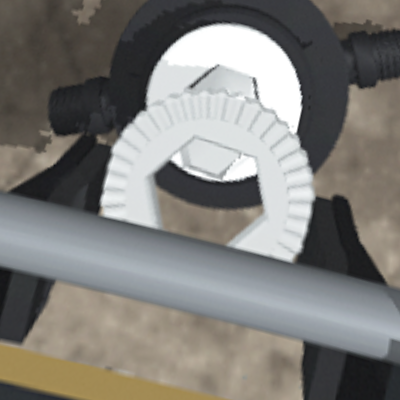

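```bash
python3 -m pendant '[[0.005,-0.0094,0,0,0,0,1],[0.005,-0.0094,0.05,0,0,0,1],[0.005,-0.0094,0.12,0,0,0,1],[0.005,-0.0094,0.18,0,0,0,1],[0.005,-0.0094,0.25,0,0,0,1],[0.005,-0.0094,0.25,0,0,0,1]]'
```

```text
time_s: 13.6
position: [0.5664, 0.0729, 0.148]
tcp_rot: [[0.971, -0.238, -0.005], [-0.238, -0.971, 0.0], [-0.005, 0.001, -1.0]]
force: [-0.5, -0.8, 0.6]
opening: 0.597
grasp_force: 30.0
```

```bash
python3 -m pendant '[[0,0,0.06,0,0,0,1],[0,0,0.12,0,0,0,1],[0,0,0.12,0,0,0,1]]'; python3 -m pendant '[[0,0,0.01,0,0,0,1],[0,0,0.02,0,0,0,1],[0,0,0.02,0,0,0,1]]'
```

```text
time_s: 13.9
position: [0.5673, 0.0728, 0.1247]
tcp_rot: [[0.971, -0.238, -0.002], [-0.238, -0.971, 0.0], [-0.002, 0.0, -1.0]]
force: [-1.1, -0.2, -1.1]
opening: 0.596
grasp_force: 30.0
time_s: 14.2
position: [0.5673, 0.0729, 0.1224]
tcp_rot: [[0.971, -0.238, -0.001], [-0.238, -0.971, 0.0], [-0.001, 0.0, -1.0]]
force: [-2.6, 0.2, -0.2]
opening: 0.594
grasp_force: 30.0
```

```bash
python3 -m pendant '[[0,0,0.008,0,0,0,1],[0,0,0.015,0,0,0,1],[0,0,0.015,0,0,0,1]]'
```

```text
time_s: 14.5
position: [0.5673, 0.073, 0.1213]
tcp_rot: [[0.971, -0.238, -0.001], [-0.238, -0.971, 0.0], [-0.001, 0.0, -1.0]]
force: [-6.9, -0.0, 12.1]
opening: 0.598
grasp_force: 30.0
```

Seated. Release, then disc 2.

```bash
python3 -m pendant '[[0,0,-0.012,0,0,0,-1],[0,0,-0.012,0,0,0,-1],[0,0,-0.012,0,0,0,-1],[0,0,-0.012,0,0,0,-1],[0,0,-0.25,0,0,0,-1],[0,0,-0.5,0,0,0,-1],[0,0,-0.5,0,0,-0.0767,-1],[0,0,-0.5,0,0,-0.0767,-1]]'
python3 -m pendant '[[-0.774,0.975,0,0,0,0,-1],[-0.774,0.975,0,0,0,0,-1],[-0.774,0.975,0,0,0,0,-1],[-0.774,0.975,0,0,0,0,-1],[-0.774,0.975,0,0,0,0,-1],[-0.774,0.975,0.2,0,0,0,-1],[-0.774,0.975,0.4,0,0,0,-1],[-0.774,0.975,0.4,0,0,0,-1]]'
python3 -m pendant '[[0,0,0,0,0,0,-1],[0,0,0,0,0,0,-1]]' >/dev/null; python3 look.py disc .4125 -.1222
```

```text
time_s: 15.3
position: [0.5693, 0.0727, 0.2215]
tcp_rot: [[1.0, 0.005, 0.005], [0.005, -1.0, -0.0], [0.005, 0.0, -1.0]]
force: [-1.0, -0.7, -1.6]
opening: 0.999
grasp_force: 0.0
time_s: 16.1
position: [0.4109, -0.1219, 0.1355]
tcp_rot: [[1.0, -0.001, -0.009], [-0.001, -1.0, 0.005], [-0.009, -0.005, -1.0]]
force: [-0.5, -0.2, 0.2]
opening: 0.999
grasp_force: 0.0
fit 0.4182 -0.0727 -6.1 0.126 tcp [ 0.4142 -0.1225  0.1409] yaw 0.1 shift [ 0.0202 -0.2489] t 16.3
```

Disc 2 isn't where it was, so it was probably knocked. Locating again.

```bash
python3 - <<'E'
from h import *
T,K=wcam(); im,d=capture("wrist"); P=pts("wrist",d)
for r in look_for("disc_1","wrist"):
    l,tp,rr,b=map(int,r["extent"]); u,v=(l+rr)//2,(tp+b)//2; x,y=P[min(v,419),u][:2]
    print(round(r["conf"],2),[l,tp,rr,b],x.round(3),y.round(3), fit("disc",im,T,K,x,y,thr=140) if r["conf"]>.4 else "")
E
python3 look.py disc .4182 -.0727
```

```text
0.98 [175, 182, 245, 254] 0.418 -0.073 (np.float64(0.4187), np.float64(-0.0738), np.float64(29.9), np.float64(0.153))
0.85 [401, 141, 460, 208] 0.453 -0.243 (np.float64(0.4503), np.float64(-0.2468), np.float64(-20.4), np.float64(0.186))
0.84 [0, 3, 34, 70] 0.564 0.058 (np.float64(0.5826), np.float64(0.1033), np.float64(-26.6), np.float64(0.287))
fit 0.4184 -0.0738 -29.9 0.146 tcp [ 0.4142 -0.1224  0.1413] yaw 0.11 shift [ 0.0212 -0.243 ] t 16.45
```

View pics/last.png

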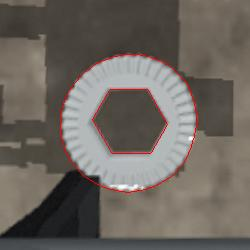

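That's my picture budget spent (in fact one over), so I'll rely on numbers from here. The disc is at (0.418, -0.074), yaw 30°.

```bash
python3 -m pendant '[[0.021,-0.243,0,0,0,0,-1],[0.021,-0.243,0,0,0,0,-1],[0.021,-0.243,0,0,0,0,-1],[0.021,-0.243,0,0,0,0,-1],[0.021,-0.243,0,0,0,0,-1]]' >/dev/null; python3 look.py disc .4184 -.0738; python3 look.py disc .4184 -.0738
```

```text
fit 0.4184 -0.074 -28.9 0.075 tcp [ 0.4178 -0.0746  0.1398] yaw -0.01 shift [ 0.0029 -0.0029] t 17.0
fit 0.4183 -0.074 -29.5 0.075 tcp [ 0.4177 -0.0746  0.1397] yaw -0.04 shift [ 0.0031 -0.003 ] t 17.05
```

```bash
python3 -m pendant '[[0.003,-0.003,0.2,0,0,0,-1],[0.003,-0.003,0.341,0,0,0,-1],[0.003,-0.003,0.341,0,0,0,1],[0.003,-0.003,0.341,0,0,0,1],[0.003,-0.003,0.341,0,0,0,1],[0.003,-0.003,0.341,0,0,0,1],[0.003,-0.003,0.341,0,0,0,1],[0.003,-0.003,0.341,0,0,0,1]]'
python3 -m pendant '[[0,0,0,0,0,0,1],[0,0,-0.2,0,0,0,1],[0,0,-0.45,0,0,0,1],[0,0,-0.65,0,0,0,1],[0,0,-0.65,0,0,0,1],[0,0,-0.65,0,0,0,1],[0,0,-0.65,0,0,0,1]]'
python3 hand.py disc .072 125;python3 hand.py disc .072 150
```

```text
time_s: 17.9
position: [0.418, -0.0731, 0.0713]
tcp_rot: [[1.0, 0.001, 0.0], [0.001, -1.0, -0.0], [0.0, 0.0, -1.0]]
force: [1.0, 0.2, -0.1]
opening: 0.596
grasp_force: 30.0
time_s: 18.6
position: [0.4171, -0.0727, 0.2005]
tcp_rot: [[1.0, 0.001, -0.002], [0.001, -1.0, 0.001], [-0.002, -0.001, -1.0]]
force: [0.1, -0.7, -1.2]
opening: 0.595
grasp_force: 30.0
ring 0.4169 -0.0729 -28.5 0.052 in tool mm [-0.2  0.2] tcp [ 0.4171 -0.0727  0.2005] yaw 0.05 top z 0.1354 t 18.6
TCP target [0.5679 0.071 ] turn -21.299999999999997 az 0.11833333333333332 shift [ 0.7543 -0.718  -0.0009]
ring 0.4163 -0.0732 -26.4 0.083 in tool mm [-0.7  0.5] tcp [ 0.417  -0.0727  0.2001] yaw 0.04 top z 0.1351 t 18.65
TCP target [0.5685 0.0711] turn -23.400000000000006 az 0.13000000000000003 shift [ 0.7577 -0.7183 -0.0012]
```

```bash
python3 -m pendant '[[0.755,-0.721,0,0,0,0.112,1],[0.755,-0.721,0,0,0,0.112,1],[0.755,-0.721,0,0,0,0.112,1],[0.755,-0.721,0,0,0,0.112,1],[0.755,-0.721,0,0,0,0.112,1],[0.755,-0.721,0,0,0,0.112,1],[0.755,-0.721,0,0,0,0.112,1],[0.755,-0.721,0,0,0,0.112,1]]' >/dev/null
python3 -m pendant '[[0,0,0,0,0,0,1],[0,0,0,0,0,0,1],[0,0,0,0,0,0,1]]'
```

```text
time_s: 19.8
position: [0.5685, 0.0706, 0.2014]
tcp_rot: [[0.939, -0.345, -0.0], [-0.345, -0.939, 0.0], [-0.0, 0.0, -1.0]]
force: [-0.5, 0.1, -0.2]
opening: 0.598
grasp_force: 30.0
```

```bash
python3 -m pendant '[[-0.004,-0.0035,0,0,0,0,1],[-0.004,-0.0035,0.05,0,0,0,1],[-0.004,-0.0035,0.12,0,0,0,1],[-0.004,-0.0035,0.18,0,0,0,1],[-0.004,-0.0035,0.25,0,0,0,1],[-0.004,-0.0035,0.25,0,0,0,1]]'; python3 -m pendant '[[0,0,0.05,0,0,0,1],[0,0,0.1,0,0,0,1],[0,0,0.1,0,0,0,1]]'
```

```text
time_s: 20.4
position: [0.5669, 0.0722, 0.1488]
tcp_rot: [[0.939, -0.344, -0.005], [-0.344, -0.939, 0.0], [-0.005, 0.001, -1.0]]
force: [-0.4, -0.3, -1.0]
opening: 0.599
grasp_force: 30.0
time_s: 20.7
position: [0.5676, 0.0722, 0.1299]
tcp_rot: [[0.939, -0.344, -0.002], [-0.344, -0.939, 0.0], [-0.002, 0.001, -1.0]]
force: [-0.4, -0.2, -0.1]
opening: 0.596
grasp_force: 30.0
```

```bash
python3 -m pendant '[[0,0,0.01,0,0,0,1],[0,0,0.018,0,0,0,1],[0,0,0.018,0,0,0,1]]'
```

```text
time_s: 21.0
position: [0.5685, 0.0722, 0.1278]
tcp_rot: [[0.939, -0.344, 0.001], [-0.344, -0.939, -0.0], [0.001, -0.0, -1.0]]
force: [-0.5, 0.1, -0.8]
opening: 0.598
grasp_force: 30.0
```

```bash
python3 -m pendant '[[0,0,0.006,0,0,0,1],[0,0,0.012,0,0,0,1],[0,0,0.012,0,0,0,1]]'
```

```text
time_s: 21.3
position: [0.5685, 0.0722, 0.1272]
tcp_rot: [[0.939, -0.344, 0.001], [-0.344, -0.939, -0.0], [0.001, -0.0, -1.0]]
force: [-2.9, 0.7, 11.0]
opening: 0.593
grasp_force: 30.0
```

```bash
python3 -m pendant '[[0,0,-0.012,0,0,0,-1],[0,0,-0.012,0,0,0,-1],[0,0,-0.012,0,0,0,-1],[0,0,-0.012,0,0,0,-1],[0,0,-0.25,0,0,0,-1],[0,0,-0.5,0,0,0,-1],[0,0,-0.5,0,0,-0.112,-1],[0,0,-0.5,0,0,-0.112,-1]]'
python3 -m pendant '[[-0.3,0.8,0,0,0,0,-1],[-0.3,0.8,0,0,0,0,-1],[-0.3,0.8,0,0,0,0,-1],[-0.3,0.8,0,0,0,0,-1],[-0.3,0.8,0,0,0,0,-1]]' >/dev/null
python3 -m pendant '[[-0.29,0.795,0.1,0,0,0,-1],[-0.29,0.795,0.2,0,0,0,-1],[-0.29,0.795,0.3,0,0,0,-1],[-0.29,0.795,0.42,0,0,0,-1],[-0.29,0.795,0.42,0,0,0,-1],[-0.29,0.795,0.42,0,0,0,-1],[-0.29,0.795,0.42,0,0,0,-1]]'
python3 look.py disc .4503 -.2468; python3 look.py disc .4503 -.2468
```

```text
time_s: 22.1
position: [0.5693, 0.0721, 0.2271]
tcp_rot: [[0.999, -0.045, 0.004], [-0.045, -0.999, -0.0], [0.004, 0.0, -1.0]]
force: [-0.4, 0.5, -0.3]
opening: 0.999
grasp_force: 0.0
time_s: 23.3
position: [0.4352, -0.2394, 0.1421]
tcp_rot: [[0.999, -0.05, 0.001], [-0.05, -0.999, -0.001], [0.001, 0.001, -1.0]]
force: [0.6, -1.2, -0.0]
opening: 1.002
grasp_force: 0.0
fit 0.4503 -0.2463 -23.4 0.164 tcp [ 0.4352 -0.2394  0.1421] yaw -2.84 shift [0.0774 0.0309] t 23.3
fit 0.4503 -0.2463 -23.3 0.165 tcp [ 0.4353 -0.2394  0.1426] yaw -2.81 shift [0.0765 0.031 ] t 23.35
```

```bash
python3 -m pendant '[[0.077,0.031,0,0,0,0,-1],[0.077,0.031,0,0,0,0,-1],[0.077,0.031,0,0,0,0,-1],[0.077,0.031,0,0,0,0,-1]]' >/dev/null; python3 look.py disc .4503 -.2463
```

```text
fit 0.4503 -0.2461 -23.8 0.167 tcp [ 0.4489 -0.2465  0.1418] yaw -2.88 shift [ 0.0071 -0.0023] t 23.8
```

```bash
python3 -m pendant '[[0.006,-0.002,0.2,0,0,0,-1],[0.006,-0.002,0.352,0,0,0,-1],[0.006,-0.002,0.352,0,0,0,1],[0.006,-0.002,0.352,0,0,0,1],[0.006,-0.002,0.352,0,0,0,1],[0.006,-0.002,0.352,0,0,0,1],[0.006,-0.002,0.352,0,0,0,1],[0.006,-0.002,0.352,0,0,0,1]]'
python3 -m pendant '[[0,0,0,0,0,0,1],[0,0,-0.2,0,0,0,1],[0,0,-0.45,0,0,0,1],[0,0,-0.68,0,0,0,1],[0,0,-0.68,0,0,0,1],[0,0,-0.68,0,0,0,1],[0,0,-0.68,0,0,0,1]]'
python3 hand.py disc .072 125;python3 hand.py disc .072 145
```

```text
time_s: 24.65
position: [0.4503, -0.2469, 0.0709]
tcp_rot: [[0.999, -0.051, -0.0], [-0.051, -0.999, 0.0], [-0.0, -0.0, -1.0]]
force: [0.2, 0.4, 1.4]
opening: 0.6
grasp_force: 30.0
time_s: 25.35
position: [0.4496, -0.2464, 0.2058]
tcp_rot: [[0.999, -0.051, -0.002], [-0.051, -0.999, 0.002], [-0.002, -0.002, -1.0]]
force: [-0.6, -0.7, -0.3]
opening: 0.6
grasp_force: 30.0
ring 0.4492 -0.2469 -23.8 0.035 in tool mm [-0.4  0.5] tcp [ 0.4496 -0.2464  0.2058] yaw -2.93 top z 0.1409 t 25.35
TCP target [0.5682 0.0712] turn -26.0 az 0.14444444444444443 shift [ 5.110e-01 -1.616e+00  1.500e-03]
ring 0.4482 -0.2467 -16.2 0.059 in tool mm [-1.3  0.5] tcp [ 0.4495 -0.2463  0.2054] yaw -2.93 top z 0.1407 t 25.4
TCP target [0.5686 0.0719] turn 26.4 az -0.14666666666666667 shift [ 0.5132 -1.6191  0.0022]
```

```bash
python3 -m pendant '[[0.2555,-0.81,0,0,0,0,1],[0.2555,-0.81,0,0,0,0,1],[0.2555,-0.81,0,0,0,0,1],[0.2555,-0.81,0,0,0,0,1],[0.2555,-0.81,0,0,0,0,1]]' >/dev/null
python3 -m pendant '[[0.2555,-0.81,0,0,0,0.147,1],[0.2555,-0.81,0,0,0,0.147,1],[0.2555,-0.81,0,0,0,0.147,1],[0.2555,-0.81,0,0,0,0.147,1],[0.2555,-0.81,0,0,0,0.147,1],[0.2555,-0.81,0,0,0,0.147,1],[0.2555,-0.81,0,0,0,0.147,1],[0.2555,-0.81,0,0,0,0.147,1]]' >/dev/null
python3 -m pendant '[[0,0,0,0,0,0,1],[0,0,0,0,0,0,1],[0,0,0,0,0,0,1]]'
```

```text
time_s: 27.05
position: [0.569, 0.0708, 0.207]
tcp_rot: [[0.871, -0.491, 0.0], [-0.491, -0.871, -0.0], [0.0, 0.0, -1.0]]
force: [-0.0, -0.4, 0.5]
opening: 0.604
grasp_force: 30.0
```

```bash
python3 -m pendant '[[-0.0057,-0.002,0,0,0,0,1],[-0.0057,-0.002,0.05,0,0,0,1],[-0.0057,-0.002,0.12,0,0,0,1],[-0.0057,-0.002,0.18,0,0,0,1],[-0.0057,-0.002,0.25,0,0,0,1],[-0.0057,-0.002,0.25,0,0,0,1]]'; python3 -m pendant '[[0,0,0.05,0,0,0,1],[0,0,0.1,0,0,0,1],[0,0,0.1,0,0,0,1]]';  python3 -m pendant '[[0,0,0.007,0,0,0,1],[0,0,0.014,0,0,0,1],[0,0,0.014,0,0,0,1]]'
```

```text
time_s: 27.65
position: [0.5668, 0.0723, 0.1544]
tcp_rot: [[0.871, -0.491, -0.005], [-0.491, -0.871, 0.0], [-0.004, 0.002, -1.0]]
force: [-0.5, -0.6, -0.7]
opening: 0.603
grasp_force: 30.0
time_s: 27.95
position: [0.5675, 0.0722, 0.1355]
tcp_rot: [[0.871, -0.491, -0.003], [-0.491, -0.871, 0.0], [-0.002, 0.001, -1.0]]
force: [0.5, 0.4, -0.4]
opening: 0.6
grasp_force: 30.0
time_s: 28.25
position: [0.5684, 0.0722, 0.1342]
tcp_rot: [[0.871, -0.491, 0.001], [-0.491, -0.871, -0.0], [0.0, -0.0, -1.0]]
force: [0.3, 0.1, -0.5]
opening: 0.6
grasp_force: 30.0
```

```bash
python3 -m pendant '[[0,0,0.006,0,0,0,1],[0,0,0.012,0,0,0,1],[0,0,0.012,0,0,0,1]]'
```

```text
time_s: 28.55
position: [0.5685, 0.0722, 0.1338]
tcp_rot: [[0.871, -0.491, 0.001], [-0.491, -0.871, -0.0], [0.001, -0.0, -1.0]]
force: [-3.3, -0.7, 11.6]
opening: 0.6
grasp_force: 30.0
```

```bash
python3 -m pendant '[[0,0,-0.012,0,0,0,-1],[0,0,-0.012,0,0,0,-1],[0,0,-0.012,0,0,0,-1],[0,0,-0.25,0,0,0,-1],[0,0,-0.5,0,0,-0.163,-1],[0,0,-0.5,0,0,-0.163,-1],[0,0,-0.5,0,0,-0.163,-1],[0,0,-0.5,0,0,-0.163,-1]]'
python3 - <<'E'
from h import *
T,K=wcam(); im,d=capture("wrist"); P=pts("wrist",d)
r=np.hypot(P[...,0]-.5676,P[...,1]-.0711); m=(r>.017)&(r<.026)&(P[...,2]>.03); 
z=P[...,2][m]; ang=np.degrees(np.arctan2(P[...,1][m]-.0711,P[...,0][m]-.5676))
print(len(z),[(a,np.median(z[(ang>=a)&(ang<a+60)]).round(4)) for a in range(-180,180,60) if ((ang>=a)&(ang<a+60)).any()])
capture("top")
for r in look_for("disc_1","top"): print(r)
E
python3 -m pendant '[[-0.8,-0.273,0,0,0,0,-1],[-0.8,-0.273,0,0,0,0,-1],[-0.8,-0.273,0,0,0,0,-1],[-0.8,-0.273,0.1,0,0,0,-1],[-0.8,-0.273,0.3,0,0,0,-1],[-0.8,-0.273,0.45,0,0,0,-1],[-0.8,-0.273,0.45,0,0,0,-1],[-0.8,-0.273,0.45,0,0,0,-1]]'; python3 look.py clamp .4084 .1268
```

```text
time_s: 29.35
position: [0.5682, 0.0723, 0.2319]
tcp_rot: [[1.0, 0.003, 0.0], [0.003, -1.0, 0.0], [0.0, -0.0, -1.0]]
force: [0.1, 0.7, 0.3]
opening: 0.995
grasp_force: 0.0
7896 [(-180, np.float64(0.0692)), (-120, np.float64(0.0693)), (-60, np.float64(0.2722)), (0, np.float64(0.2728)), (60, np.float64(0.0692)), (120, np.float64(0.069))]
time_s: 30.3
position: [0.4083, 0.1269, 0.1415]
tcp_rot: [[1.0, -0.002, -0.002], [-0.002, -1.0, -0.0], [-0.002, 0.0, -1.0]]
force: [1.4, -0.9, 0.1]
opening: 1.001
grasp_force: 0.0
fit 0.409 0.1266 -13.8 0.036 tcp [0.4083 0.1269 0.1415] yaw -0.1 shift [0.0034 0.0017] t 30.3
```

Stack top at about 69 mm all round and no more discs. Grasping the clamp ring.

```bash
python3 -m pendant '[[0.003,0.001,0.2,0,0,0,-1],[0.003,0.001,0.345,0,0,0,-1],[0.003,0.001,0.345,0,0,0,1],[0.003,0.001,0.345,0,0,0,1],[0.003,0.001,0.345,0,0,0,1],[0.003,0.001,0.345,0,0,0,1],[0.003,0.001,0.345,0,0,0,1],[0.003,0.001,0.345,0,0,0,1]]'
python3 -m pendant '[[0,0,0,0,0,0,1],[0,0,0,0,0,0,1],[0,0,-0.2,0,0,0,1],[0,0,-0.45,0,0,0,1],[0,0,-0.68,0,0,0,1],[0,0,-0.68,0,0,0,1],[0,0,-0.68,0,0,0,1],[0,0,-0.68,0,0,0,1]]'
python3 hand.py clamp .073 125;python3 hand.py clamp .073 145
```

```text
time_s: 31.15
position: [0.4091, 0.1268, 0.0733]
tcp_rot: [[1.0, -0.001, 0.001], [-0.001, -1.0, 0.0], [0.001, -0.0, -1.0]]
force: [-0.0, 0.3, 0.1]
opening: 0.54
grasp_force: 0.0
time_s: 31.95
position: [0.408, 0.1267, 0.2079]
tcp_rot: [[1.0, -0.001, -0.002], [-0.001, -1.0, -0.0], [-0.002, 0.0, -1.0]]
force: [0.3, -0.1, -0.4]
opening: 0.485
grasp_force: 30.0
ring 0.4079 0.1259 -23.9 0.222 in tool mm [-0.1  0.8] tcp [0.408  0.1267 0.2079] yaw -0.05 top z 0.1454 t 31.95
TCP target [0.568  0.0716] turn -25.900000000000006 az 0.14388888888888893 shift [ 0.8005  0.2748 -0.0019]
ring 0.4074 0.1261 -15.2 0.071 in tool mm [-0.5  0.6] tcp [0.4079 0.1267 0.2075] yaw -0.06 top z 0.1453 t 32.0
TCP target [0.5678 0.0716] turn 25.4 az -0.1411111111111111 shift [ 0.7998  0.2745 -0.0027]
```

```bash
python3 -m pendant '[[0.8,0.275,0,0,0,-0.135,1],[0.8,0.275,0,0,0,-0.135,1],[0.8,0.275,0,0,0,-0.135,1],[0.8,0.275,0,0,0,-0.135,1],[0.8,0.275,0,0,0,-0.135,1],[0.8,0.275,0,0,0,-0.135,1],[0.8,0.275,0,0,0,-0.135,1],[0.8,0.275,0,0,0,-0.135,1]]' >/dev/null
python3 -m pendant '[[0,0,0,0,0,0,1],[0,0,0,0,0,0,1],[0,0,0,0,0,0,1]]'
```

```text
time_s: 33.15
position: [0.5687, 0.0718, 0.2089]
tcp_rot: [[0.912, 0.411, 0.0], [0.411, -0.912, -0.0], [0.0, 0.0, -1.0]]
force: [0.3, 0.0, 0.1]
opening: 0.482
grasp_force: 30.0
```

```bash
python3 -m pendant '[[-0.002,-0.001,0,0,0,0,1],[-0.002,-0.001,0.05,0,0,0,1],[-0.002,-0.001,0.12,0,0,0,1],[-0.002,-0.001,0.18,0,0,0,1],[-0.002,-0.001,0.25,0,0,0,1],[-0.002,-0.001,0.25,0,0,0,1]]'; python3 -m pendant '[[0,0,0.03,0,0,0,1],[0,0,0.06,0,0,0,1],[0,0,0.06,0,0,0,1]]';  python3 -m pendant '[[0,0,0.007,0,0,0,1],[0,0,0.012,0,0,0,1],[0,0,0.012,0,0,0,1]]'
```

```text
time_s: 33.75
position: [0.5671, 0.0716, 0.1562]
tcp_rot: [[0.912, 0.411, -0.005], [0.411, -0.912, 0.0], [-0.004, -0.002, -1.0]]
force: [0.1, -0.3, 0.6]
opening: 0.483
grasp_force: 30.0
time_s: 34.05
position: [0.5681, 0.0716, 0.1461]
tcp_rot: [[0.912, 0.411, -0.001], [0.411, -0.912, 0.0], [-0.001, -0.001, -1.0]]
force: [-0.1, -0.1, 0.2]
opening: 0.484
grasp_force: 30.0
time_s: 34.35
position: [0.5685, 0.0717, 0.1444]
tcp_rot: [[0.912, 0.411, 0.0], [0.411, -0.912, -0.0], [0.0, 0.0, -1.0]]
force: [-0.9, -0.5, -0.8]
opening: 0.484
grasp_force: 30.0
```

```bash
python3 -m pendant '[[0,0,0.006,0,0,0,1],[0,0,0.015,0,0,0,1],[0,0,0.015,0,0,0,1]]'
```

```text
time_s: 34.65
position: [0.5687, 0.0716, 0.1431]
tcp_rot: [[0.912, 0.411, 0.001], [0.411, -0.912, -0.0], [0.001, 0.001, -1.0]]
force: [-2.2, -0.1, 9.2]
opening: 0.48
grasp_force: 30.0
```

```bash
python3 -m pendant '[[0,0,-0.012,0,0,0,-1],[0,0,-0.012,0,0,0,-1],[0,0,-0.012,0,0,0,-1],[0,0,-0.25,0,0,0,-1],[0,0,-0.5,0,0,0.135,-1],[0,0,-0.75,0,0,0.135,-1],[0,0,-0.85,0,0,0.135,-1],[0,0,-0.85,0,0,0.135,-1]]' >/dev/null
python3 -m pendant '[[-0.45,-0.8,0,0,0,0,-1],[-0.45,-0.8,0,0,0,0,-1],[-0.45,-0.8,0,0,0,0,-1],[-0.45,-0.8,0,0,0,0,-1],[-0.45,-0.8,0,0,0,0,-1],[-0.45,-0.8,0,0,0,0,-1],[-0.45,-0.8,0,0,0,0,-1],[-0.45,-0.8,0,0,0,0,-1]]'
python3 - <<'E'
from h import *
T,K=wcam(); im,d=capture("wrist"); P=pts("wrist",d); np.savez("w5.npz",im=im,P=P,T=T,K=K)
near=np.hypot(P[...,0]-.54,P[...,1]-.26)<.07; z=P[...,2]
h=np.histogram(z[near],bins=np.arange(0,.17,.006)); print([(round(b,3),int(c)) for b,c in zip(h[1],h[0])])
m=near&(z>.138)&(z<.16); q=P[m]; print("bar",m.sum(),cv2.minAreaRect((q[:,:2]*1000).astype(np.float32)),np.median(q[:,2]))
for lo,hi,n in((.113,.127,"crown"),):
    m=near&(z>lo)&(z<hi); print(n,m.sum(),cv2.minEnclosingCircle((P[m][:,:2]*1000).astype(np.float32)))
r=np.hypot(P[...,0]-.5676,P[...,1]-.0711); m=(r>.015)&(r<.018)&(z>.05)&(z<.15); print("clamp top",np.percentile(z[m],[10,50,90]))
for t in("housing","spare_housing"): print(t,look_for(t,"wrist")[:1])
E
```

```text
time_s: 36.25
position: [0.4793, 0.2306, 0.3107]
tcp_rot: [[1.0, -0.002, -0.001], [-0.002, -1.0, -0.0], [-0.001, 0.0, -1.0]]
force: [0.7, 0.6, 0.3]
opening: 0.999
grasp_force: 0.0
[(np.float64(0.0), 1396), (np.float64(0.006), 0), (np.float64(0.012), 0), (np.float64(0.018), 0), (np.float64(0.024), 0), (np.float64(0.03), 0), (np.float64(0.036), 0), (np.float64(0.042), 89), (np.float64(0.048), 13), (np.float64(0.054), 0), (np.float64(0.06), 0), (np.float64(0.066), 1), (np.float64(0.072), 10), (np.float64(0.078), 955), (np.float64(0.084), 872), (np.float64(0.09), 152), (np.float64(0.096), 12), (np.float64(0.102), 0), (np.float64(0.108), 2), (np.float64(0.114), 1875), (np.float64(0.12), 1877), (np.float64(0.126), 7), (np.float64(0.132), 9), (np.float64(0.138), 104), (np.float64(0.144), 1228), (np.float64(0.15), 0), (np.float64(0.156), 0), (np.float64(0.162), 0)]
bar 1332 ((545.0252075195312, 268.2322998046875), (16.591800689697266, 54.427677154541016), 20.392520904541016) 0.14564471552557345
crown 3753 ((545.1174926757812, 268.464111328125), 36.1440315246582)
clamp top [0.08084588 0.0818176  0.08273014]
housing [{'extent': [191.5, 82.9, 290.8, 179.2], 'conf': 0.58}]
spare_housing []
```

Housing axis (0.5450, 0.2683), yaw 20.4°, bar top at 146 mm. The clamp top reads 82 mm as expected. I'll check clearance to the machine on the left.

```bash
python3 - <<'E'
from h import *
for f in("top0.npz","scene0.npz","w5.npz"):
    P=np.load(f)["P"]; 
    for a,b in((.38,.45),(.45,.5),(.5,.55),(.55,.6),(.6,.66),(.66,.74)):
        m=(P[...,0]>a)&(P[...,0]<b)&(P[...,1]>.325)&(P[...,1]<.8)&(P[...,2]>.13)&(P[...,2]<.6)
        if m.sum()>3: print(f,a,b,m.sum(),np.percentile(P[m][:,1],[1,10,50]).round(3),np.percentile(P[m][:,2],[5,95]).round(3))
    m=(P[...,2]>.15)&(P[...,1]<.33)&(P[...,1]>.05)&(P[...,0]>.4)&(P[...,0]<.85)&(np.hypot(P[...,0]-.545,P[...,1]-.268)>.05)
    q=P[m]; print("tall",len(q), q[np.argsort(q[:,0])[:3]].round(3).tolist() if len(q) else "", q.max(0).round(3) if len(q) else "")
print(np.array(readout.read_state()["joint_positions"]).round(1))
E
```

```text
top0.npz 0.38 0.45 89 [0.385 0.386 0.406] [0.132 0.164]
top0.npz 0.45 0.5 2924 [0.385 0.396 0.517] [0.17  0.239]
top0.npz 0.5 0.55 3388 [0.384 0.386 0.482] [0.175 0.325]
top0.npz 0.55 0.6 3176 [0.384 0.386 0.474] [0.192 0.32 ]
top0.npz 0.6 0.66 3756 [0.384 0.385 0.477] [0.191 0.312]
top0.npz 0.66 0.74 5216 [0.384 0.386 0.481] [0.194 0.315]
tall 406 [[0.781, 0.317, 0.15], [0.783, 0.298, 0.15], [0.838, 0.304, 0.22]] [0.85  0.33  0.234]
scene0.npz 0.38 0.45 510 [0.386 0.39  0.411] [0.132 0.164]
scene0.npz 0.45 0.5 9294 [0.388 0.412 0.508] [0.138 0.269]
scene0.npz 0.5 0.55 4363 [0.388 0.411 0.498] [0.248 0.326]
scene0.npz 0.55 0.6 2631 [0.389 0.417 0.5  ] [0.181 0.321]
scene0.npz 0.6 0.66 1400 [0.387 0.402 0.468] [0.281 0.313]
scene0.npz 0.66 0.74 2389 [0.388 0.409 0.48 ] [0.281 0.317]
tall 854 [[0.796, 0.326, 0.15], [0.836, 0.298, 0.227], [0.836, 0.31, 0.22]] [0.85  0.33  0.233]
w5.npz 0.38 0.45 43 [0.384 0.384 0.385] [0.131 0.145]
w5.npz 0.45 0.5 3765 [0.384 0.384 0.385] [0.137 0.226]
w5.npz 0.5 0.55 7915 [0.383 0.384 0.385] [0.143 0.266]
w5.npz 0.55 0.6 7436 [0.383 0.384 0.385] [0.143 0.256]
w5.npz 0.6 0.66 7208 [0.383 0.384 0.385] [0.141 0.257]
w5.npz 0.66 0.74 353 [0.384 0.384 0.385] [0.132 0.179]
tall 53650 [[0.443, 0.181, 0.315], [0.444, 0.182, 0.315], [0.445, 0.181, 0.314]] [0.516 0.326 0.365]
[ 13.7  21.7  94.2  -0.   64.1 103.8]
```

```bash
python3 -m pendant '[[0,0,0,0,0,-0.36,-1],[0,0,0,0,0,-0.36,-1],[0,0,0,0,0,-0.36,-1],[0,0,0,0,0,-0.36,-1],[0,0,0,0,0,-0.36,-1],[0,0,0,0,0,-0.36,-1],[0,0,0,0,0,-0.36,-1],[0,0,0,0,0,-0.36,-1]]' > /dev/null
python3 -m pendant '[[0,0,0,0,0,-0.253,-1],[0,0,0,0,0,-0.253,-1],[0,0,0,0,0,-0.253,-1],[0,0,0,0,0,-0.253,-1],[0,0,0,0,0,-0.253,-1],[0,0,0,0,0,-0.253,-1],[0,0,0,0,0,-0.253,-1],[0,0,0,0,0,-0.253,-1]]'
cat > go.py <<'E'
import sys; from h import *
s=readout.read_state(); p=np.array(s["position"]); R=np.array(s["tcp_rot"]); yaw=np.degrees(np.arctan2(R[1,0],R[0,0]))
t=np.array([float(v) for v in sys.argv[1:4]])
print("p",p.round(4),"yaw",yaw.round(2),"shift",((R.T@(t-p))/.2).round(4),"az",round(-(float(sys.argv[4])-yaw)/180,4),"j6",np.array(s["joint_positions"])[5].round(1),"t",s["time_s"])
E
python3 go.py .545 .2683 .26 110.4
```

```text
time_s: 38.0
position: [0.4788, 0.2314, 0.3113]
tcp_rot: [[-0.345, 0.939, 0.0], [0.939, 0.345, -0.0], [-0.0, 0.0, -1.0]]
force: [0.6, 0.0, -0.7]
opening: 1.0
grasp_force: 0.0
p [0.4788 0.2314 0.3113] yaw 110.19 shift [0.0592 0.3744 0.2565] az -0.0012 j6 -6.4 t 38.0
```

Move over the bar at z=0.26, then re-measure the offset.

```bash
python3 -m pendant '[[0.059,0.374,0.25,0,0,0,-1],[0.059,0.374,0.25,0,0,0,-1],[0.059,0.374,0.25,0,0,0,-1],[0.059,0.374,0.25,0,0,0,-1],[0.059,0.374,0.25,0,0,0,-1],[0.059,0.374,0.25,0,0,0,-1]]' >/dev/null
python3 go.py .545 .2683 .194 110.4
python3 - <<'E'
from h import *
T,K=wcam(); im,d=capture("wrist"); P=pts("wrist",d); z=P[...,2]
near=np.hypot(P[...,0]-.545,P[...,1]-.268)<.04
m=near&(z>.138)&(z<.16); q=P[m]; print("bar",m.sum(),cv2.minAreaRect((q[:,:2]*1000).astype(np.float32)),np.median(q[:,2]))
E
```

```text
p [0.5441 0.2684 0.2624] yaw 110.27 shift [-0.0021  0.0037  0.3422] az -0.0007 j6 -4.6 t 38.6
bar 1721 ((544.8380126953125, 268.9893798828125), (15.788976669311523, 53.34540557861328), 21.11302947998047) 0.14552492458293628
```

```bash
python3 -m pendant '[[-0.001,0.003,0.2,0,0,0,-1],[-0.001,0.003,0.34,0,0,0,-1],[-0.001,0.003,0.34,0,0,0,-1],[-0.001,0.003,0.34,0,0,0,1],[-0.001,0.003,0.34,0,0,0,1],[-0.001,0.003,0.34,0,0,0,1],[-0.001,0.003,0.34,0,0,0,1],[-0.001,0.003,0.34,0,0,0,1]]'
python3 -m pendant '[[0,0,0,0,0,0,1],[0,0,0,0,0,0,1],[0,0,0,0,0,0,1],[0,0,0,0,0,0,1],[0,0,0,0,0,0,1],[0,0,0,0,0,0,1],[0,0,0,0,0,0,1]]'
```

```text
time_s: 39.45
position: [0.5456, 0.2689, 0.1941]
tcp_rot: [[-0.347, 0.938, 0.001], [0.938, 0.347, 0.0], [-0.0, 0.002, -1.0]]
force: [0.8, 0.1, 0.2]
opening: 0.627
grasp_force: 0.0
time_s: 40.15
position: [0.5453, 0.2688, 0.1932]
tcp_rot: [[-0.347, 0.938, 0.0], [0.938, 0.347, 0.0], [0.0, 0.0, -1.0]]
force: [-0.6, 0.5, -1.2]
opening: 0.179
grasp_force: 30.0
```

```bash
python3 -m pendant '[[0,0,0,0,0,0.22,1],[0,0,0,0,0,0.22,1],[0,0,0,0,0,0.22,1],[0,0,0,0,0,0.22,1],[0,0,0,0,0,0.22,1],[0,0,0,0,0,0.22,1]]'; python3 -m pendant '[[0,0,0,0,0,0.22,1],[0,0,0,0,0,0.22,1],[0,0,0,0,0,0.22,1],[0,0,0,0,0,0.22,1],[0,0,0,0,0,0.22,1],[0,0,0,0,0,0.22,1],[0,0,0,0,0,0.22,1]]'
python3 - <<'E'
from h import *
T,K=wcam(); im,d=capture("wrist"); save("tw.png",im); s=readout.read_state(); print(s["force"],s["moment"],np.degrees(np.arctan2(s["tcp_rot"][1][0],s["tcp_rot"][0][0])))
E
```

```text
time_s: 40.75
position: [0.5451, 0.2687, 0.1931]
tcp_rot: [[0.331, 0.944, -0.001], [0.944, -0.331, -0.0], [-0.0, -0.0, -1.0]]
force: [-0.2, -0.7, -0.8]
opening: 0.18
grasp_force: 30.0
time_s: 41.45
position: [0.5452, 0.2687, 0.1932]
tcp_rot: [[0.855, 0.519, -0.0], [0.519, -0.855, 0.0], [-0.0, -0.0, -1.0]]
force: [-0.2, 0.1, -0.3]
opening: 0.18
grasp_force: 30.0
[-0.65620177  0.64074515 -0.86388643] [ 0.08397882  0.00739505 -0.02900177] 31.234416414350964
```

```bash
cat > favg.py <<'E'
from h import *
f=[]
for i in range(6):
    f.append(readout.read_state()["force"][2]); capture("wrist")
print("fz",np.round(f,2),np.mean(f).round(2),readout.read_state()["position"].round(4))
E
python3 favg.py; python3 -m pendant '[[0,0,-0.012,0,0,0,1],[0,0,-0.025,0,0,0,1],[0,0,-0.025,0,0,0,1],[0,0,-0.025,0,0,0,1]]'; python3 favg.py;  python3 -m pendant '[[0,0,-0.012,0,0,0,1],[0,0,-0.02,0,0,0,1],[0,0,-0.02,0,0,0,1],[0,0,-0.02,0,0,0,1]]'; python3 favg.py
```

```text
fz [-0.86 -0.44 -0.3  -0.76 -1.59 -1.01] -0.83 [0.5451 0.2687 0.1931]
time_s: 42.2
position: [0.5453, 0.2688, 0.1985]
tcp_rot: [[0.856, 0.516, 0.0], [0.516, -0.856, 0.0], [0.0, 0.0, -1.0]]
force: [-0.5, -0.2, -2.5]
opening: 0.18
grasp_force: 30.0
fz [-2.54 -2.12 -1.98 -0.83 -1.16 -1.58] -1.7 [0.5452 0.2687 0.1982]
time_s: 42.9
position: [0.5453, 0.2688, 0.2024]
tcp_rot: [[0.856, 0.516, 0.0], [0.516, -0.856, 0.0], [0.0, 0.0, -1.0]]
force: [-0.5, -0.0, -0.6]
opening: 0.181
grasp_force: 30.0
fz [-0.62 -1.25 -1.56 -1.87 -0.59 -1.5 ] -1.23 [0.5452 0.2687 0.2022]
```

Only the upper's weight (about 1.5 N) is on the wrist, so it's free. Lifting clear.

```bash
python3 -m pendant '[[0,0,-0.1,0,0,0,1],[0,0,-0.2,0,0,0,1],[0,0,-0.3,0,0,0,1],[0,0,-0.4,0,0,0,1],[0,0,-0.4,0,0,0,1],[0,0,-0.4,0,0,0,1]]'; python3 favg.py; python3 go.py .568 .0715 .282 31.2
```

```text
time_s: 43.8
position: [0.5451, 0.2687, 0.2821]
tcp_rot: [[0.856, 0.516, 0.0], [0.516, -0.856, 0.0], [0.0, 0.0, -1.0]]
force: [-0.5, -0.0, -1.9]
opening: 0.181
grasp_force: 30.0
fz [-1.89 -2.54 -0.65 -2.09 -2.06 -1.19] -1.74 [0.5449 0.2686 0.2811]
p [0.5449 0.2686 0.2811] yaw 31.09 shift [-0.4098  0.9037 -0.004 ] az -0.0006 j6 74.6 t 44.1
```

```bash
python3 -m pendant '[[-0.41,0.903,-0.02,0,0,0,1],[-0.41,0.903,-0.02,0,0,0,1],[-0.41,0.903,-0.02,0,0,0,1],[-0.41,0.903,-0.02,0,0,0,1],[-0.41,0.903,-0.02,0,0,0,1],[-0.41,0.903,-0.02,0,0,0,1],[-0.41,0.903,-0.02,0,0,0,1],[-0.41,0.903,-0.02,0,0,0,1]]' >/dev/null
python3 -m pendant '[[0,0,0,0,0,0,1],[0,0,0,0,0,0,1]]' >/dev/null
python3 go.py .568 .0715 .177 31.2
python3 - <<'E'
from h import *
capture("scene"); 
for t in("spare_housing","housing"): print(t,look_for(t,"scene")[:2])
im,d=capture("top"); P=pts("top",d); z=P[...,2]
near=np.hypot(P[...,0]-.545,P[...,1]-.268)<.045
m=near&(z>.096)&(z<.12); q=P[m]; print("spare bar",m.sum(),cv2.minAreaRect((q[:,:2]*1000).astype(np.float32)) if m.sum() else "",np.median(q[:,2]))
E
```

```text
p [0.5681 0.0728 0.2862] yaw 31.19 shift [-0.004   0.0055  0.546 ] az -0.0 j6 54.9 t 45.1
spare_housing [{'extent': [176.4, 234.2, 224.0, 289.5], 'conf': 0.97}, {'extent': [255.8, 223.3, 279.8, 229.8], 'conf': 0.3}]
housing [{'extent': [247.3, 154.5, 288.6, 203.9], 'conf': 0.92}]
spare bar 150 ((544.27490234375, 267.536376953125), (16.84925079345703, 54.22830581665039), 18.250566482543945) 0.10246003336191323
```

Spare stayed in place. Lowering the housing.

```bash
python3 -m pendant '[[-0.004,0.005,0.1,0,0,0,1],[-0.004,0.005,0.2,0,0,0,1],[-0.004,0.005,0.3,0,0,0,1],[-0.004,0.005,0.38,0,0,0,1],[-0.004,0.005,0.44,0,0,0,1],[-0.004,0.005,0.47,0,0,0,1],[-0.004,0.005,0.47,0,0,0,1]]'; python3 -m pendant '[[0,0,0.02,0,0,0,1],[0,0,0.045,0,0,0,1],[0,0,0.065,0,0,0,1],[0,0,0.065,0,0,0,1]]'; python3 favg.py
```

```text
time_s: 46.0
position: [0.5679, 0.0705, 0.1916]
tcp_rot: [[0.856, 0.516, -0.001], [0.516, -0.856, 0.0], [-0.001, -0.001, -1.0]]
force: [1.0, -1.0, -1.7]
opening: 0.182
grasp_force: 30.0
time_s: 46.4
position: [0.5681, 0.0705, 0.1789]
tcp_rot: [[0.856, 0.516, -0.0], [0.516, -0.856, 0.0], [-0.0, -0.0, -1.0]]
force: [0.5, 0.0, -1.2]
opening: 0.182
grasp_force: 30.0
fz [-1.18 -1.36 -1.54 -1.52 -1.24 -1.18] -1.34 [0.5682 0.0705 0.1794]
```

```bash
python3 -m pendant '[[0,0,0.007,0,0,0,1],[0,0,0.014,0,0,0,1],[0,0,0.014,0,0,0,1]]';python3 -m pendant '[[0,0,0.003,0,0,0,1],[0,0,0.005,0,0,0,1],[0,0,0.005,0,0,0,1]]'
```

```text
time_s: 47.0
position: [0.5683, 0.0704, 0.1771]
tcp_rot: [[0.856, 0.516, 0.001], [0.516, -0.856, -0.0], [0.0, 0.0, -1.0]]
force: [-0.0, -0.5, 3.6]
opening: 0.178
grasp_force: 30.0
time_s: 47.3
position: [0.5683, 0.0704, 0.1771]
tcp_rot: [[0.856, 0.517, 0.001], [0.517, -0.856, -0.0], [0.001, 0.001, -1.0]]
force: [-1.8, -0.9, 10.2]
opening: 0.18
grasp_force: 30.0
```

Mouth is on the flange. Twisting +69° to line the bar up with the stubs.

```bash
python3 -m pendant '[[0,0,-0.005,0,0,-0.19,1],[0,0,-0.005,0,0,-0.19,1],[0,0,-0.005,0,0,-0.19,1],[0,0,-0.005,0,0,-0.19,1],[0,0,-0.005,0,0,-0.19,1],[0,0,-0.005,0,0,-0.19,1]]'; python3 -m pendant '[[0,0,0,0,0,-0.194,1],[0,0,0,0,0,-0.194,1],[0,0,0,0,0,-0.194,1],[0,0,0,0,0,-0.194,1],[0,0,0,0,0,-0.194,1],[0,0,0,0,0,-0.194,1],[0,0,0,0,0,-0.194,1]]'; python3 go.py .568 .0715 .177 100.2
```

```text
time_s: 47.9
position: [0.5687, 0.0706, 0.1771]
tcp_rot: [[0.42, 0.907, 0.002], [0.907, -0.42, 0.0], [0.001, 0.002, -1.0]]
force: [0.9, 2.3, 5.3]
opening: 0.185
grasp_force: 30.0
time_s: 48.6
position: [0.5686, 0.0703, 0.1771]
tcp_rot: [[-0.175, 0.985, 0.001], [0.985, 0.175, -0.0], [-0.001, 0.001, -1.0]]
force: [-0.2, 0.8, 6.1]
opening: 0.181
grasp_force: 30.0
p [0.5686 0.0703 0.1771] yaw 100.09 shift [ 0.0062 -0.0021  0.0005] az -0.0006 j6 -14.2 t 48.6
```

Locked in line. Release, rise and check everything.

```bash
python3 -m pendant '[[0,0,0,0,0,0,-1],[0,0,0,0,0,0,-1],[0,0,0,0,0,0,-1],[0,0,0,0,0,0,-1],[0,0,0,0,0,0,-1],[0,0,-0.1,0,0,0,-1],[0,0,-0.35,0,0,0,-1],[0,0,-0.6,0,0,0,-1]]'
python3 -m pendant '[[-0.3,0,-0.2,0,0,0,-1],[-0.3,0,-0.2,0,0,0,-1],[-0.3,0,-0.2,0,0,0,-1],[-0.3,0,-0.2,0,0,0,-1],[-0.3,0,-0.2,0,0,0,-1]]'
python3 - <<'E'
from h import *
for n in("wrist","top"):
    T=wcam()[0]; im,d=capture(n); P=pts(n,d); z=P[...,2]
    for nm,c,lo,hi in(("housing bar",(.568,.071),.122,.145),("crown",(.568,.071),.097,.112),("spare bar",(.545,.268),.096,.12)):
        m=(np.hypot(P[...,0]-c[0],P[...,1]-c[1])<.045)&(z>lo)&(z<hi); q=P[m]
        if m.sum()>20: print(n,nm,m.sum(),cv2.minAreaRect((q[:,:2]*1000).astype(np.float32)),np.median(q[:,2]).round(4))
print(readout.read_state()["time_s"])
E
```

```text
time_s: 49.4
position: [0.5674, 0.0705, 0.2966]
tcp_rot: [[-0.177, 0.984, -0.004], [0.984, 0.177, 0.0], [0.001, -0.004, -1.0]]
force: [2.0, -1.2, 0.1]
opening: 0.825
grasp_force: 0.0
time_s: 49.9
position: [0.5777, 0.0123, 0.335]
tcp_rot: [[-0.178, 0.984, -0.003], [0.984, 0.178, 0.001], [0.002, -0.003, -1.0]]
force: [-0.9, 0.9, 0.1]
opening: 0.998
grasp_force: 0.0
wrist housing bar 1010 ((566.9645385742188, 69.82654571533203), (15.679891586303711, 52.81327819824219), 10.542494773864746) 0.1294
wrist crown 2983 ((567.036376953125, 70.09048461914062), (71.0483169555664, 70.54789733886719), 9.93809986114502) 0.1037
top housing bar 83 ((570.3648071289062, 60.79822540283203), (16.091983795166016, 30.830799102783203), 8.926619529724121) 0.1283
top crown 246 ((566.8344116210938, 56.624183654785156), (37.14432907104492, 70.62699127197266), 79.75155639648438) 0.103
top spare bar 148 ((544.3569946289062, 267.8489685058594), (16.616857528686523, 54.352500915527344), 18.408735275268555) 0.1024
50.0
```

Bar top at 129.4 mm (130 expected), bar yaw 10.5° against the base's 10.2°, on axis within 1 mm, spare in place. Handing in.

```bash
python3 -c "
from rig import bot; print(bot.hand_in())"
```

```text
the job is handed in; nothing more can be done
None
```

The filter is rebuilt and the job is handed in at about 50 s of robot time: support ring, all three discs and clamp ring are home, the housing is locked in line with the stubs, and the spare is still in place. I viewed 15 pictures, one over the limit of 14, and the judge's verdict was not reported back.

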